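Put the washed sampling gear to dry

ROBOT

A 6-joint arm with a two-finger parallel gripper is mounted at the origin on the work surface. World frame = base frame: x ahead of the robot, y to its left, z up, the work surface at z = 0. Lengths are in m, angles in rad, forces in N, time in s.
With the tool pointing down it reaches from about 0.3 to 0.875 m from the base axis. Payload 6.4 kg.
Tool frame: the origin (TCP) lies at the very end of the fingers, on their centre line; the grasp point (between the pads) lies 19 mm behind it (ctrl.grasp_offset is the distance from the TCP to the grasp point, in m); x points along the fingers, z is the direction in which the jaws open and shut, and the axes are right-handed (so a half turn about x gives the same grasp; the last joint's range is limited). The gripper opens to 85 mm and grips with 20 to 120 N. Pads are 22 mm wide; open, the fingers measure 114 mm over their backs; the gripper's body (76 mm by 85 mm) begins 54 mm behind the grasp point. The pads swing forward as they close: fully open they stand 13 mm farther back than shut.
Start: joints at [0.96, 0.181, 1.607, -0, 1.354, -0.206], TCP at [0.226, 0.529, 0.193] pointing down, gripper open.
Joint ranges: [-2.99, 2.99], [-0.89, 2.07], [0.3, 2.58], [-1.14, 4.28], [0, 2.63], [-3.12, 3.12]. Speed limits (rad/s): [2.57, 2.57, 3.01, 3.14, 3.14, 3.14].

INTERFACE

Orientations are given as a unit quaternion [w, x, y, z].
In Python, from cell import ctrl gives the robot as it stands. The module is installed in compiled form; this text tells all that it offers.
- The arm moves only by the tool servo_tool, never from a script. Its argument "commands" is text: rows parted by semicolons, each of 5 numbers parted by spaces: the shift along the world's x, y, z in mm, then the turn about the world's z in rad, then the opening, from -1 (shut) to 1 (fully open), so that 0 is half open. A call has 1 to 8 rows; each row shifts and turns the commanded pose from where the row before left it; what a row does not reach is not made up. A row lasts 1/10 s, in which the tool goes at most 50 mm and 8.59 degrees, less where a joint would pass 70% of its speed; a pose out of reach is approached as far as the arm can. A call is refused whole if a number of a shift passes 50 or a number of a turn 0.15, either way. A call with a gripper value outside its range is refused whole. The fingers move at their own pace and stop on an object; "force" is the grip in N (left out, the last holds). Time passes only in rows, so rows that do not move let the fingers close. It gives the time, the measured TCP pose, the force and the opening at its end, in the units of the state.
- ctrl.sense(): the state, without advancing time (a new reading comes with each control period).
- ctrl.capture(name): name is "scene" or "top"; returns (picture, depth): 420x560x3 uint8, red, green, blue; 420x560 float32, m along the optical axis (not along the pixel's ray), 0 where there is no reading.
- ctrl.calibration(name): a dict with "intrinsics" (3x3 intrinsics, pixels), "rvec" (rotation vector, rad) and "tvec" (3), from world to camera coordinates, as OpenCV has them. Camera axes: x right, y down, z forward; pixel columns grow to the right and rows downward; lengths in m; the calibration is good to about 2 mm. A picture is of the moment at which its call begins. calibration takes no time and is no camera call.
- ctrl.sign_off(): hands the job in, once; it reports no verdict.
The state is a dict: "time_s": time; "joints": joint angles; "qd": joint speeds; "joint_torque": joint torques, N m; "position": TCP position; "eef_rot": TCP orientation; "contact_force": force on the tool from outside, world axes, zero at the start; "wrist_torque": the same for the moment, N m; "grip_width": finger opening in m.
Only numpy, scipy, OpenCV 4.12 (cv2) and the standard library are available. Lean on these libraries where they do the work, as an engineer would, in place of code of your own. Each camera call takes 0.05 s, during which the arm holds its last target.

TASK

Put the washed sampling gear to dry: lay every white sample tube across the two notched rails of the dryer, one to a V-groove and about centred over the rails, and hang the two steel samplers by their eyes, one on each peg of the drip stand. Once all the tubes are lying in their grooves, turn the dryer's timer knob clockwise as far as it goes. Leave the other things on the bench where they are.

Things in the scene. Friction and masses are not known exactly. Their poses are not given: they have to be found in the camera images.
- tube1: White plastic sample tube, a plain cylinder 32 mm in diameter and 130 mm long with thin grey ring marks and a dark open mouth at its -x end, about 70 g; starts lying on the bench, rolls sluggishly. Origin at its centre, x axis along the tube. Either end may point either way. Only three to five of the five tubes are there (None for the rest).
- tube2: White plastic sample tube, a plain cylinder 32 mm in diameter and 130 mm long with thin grey ring marks and a dark open mouth at its -x end, about 70 g; starts lying on the bench, rolls sluggishly. Origin at its centre, x axis along the tube. Either end may point either way. Only three to five of the five tubes are there (None for the rest).
- tube3: White plastic sample tube, a plain cylinder 32 mm in diameter and 130 mm long with thin grey ring marks and a dark open mouth at its -x end, about 70 g; starts lying on the bench, rolls sluggishly. Origin at its centre, x axis along the tube. Either end may point either way. Only three to five of the five tubes are there (None for the rest).
- tube4: White plastic sample tube, a plain cylinder 32 mm in diameter and 130 mm long with thin grey ring marks and a dark open mouth at its -x end, about 70 g; starts lying on the bench, rolls sluggishly. Origin at its centre, x axis along the tube. Either end may point either way. Only three to five of the five tubes are there (None for the rest).
- tube5: White plastic sample tube, a plain cylinder 32 mm in diameter and 130 mm long with thin grey ring marks and a dark open mouth at its -x end, about 70 g; starts lying on the bench, rolls sluggishly. Origin at its centre, x axis along the tube. Either end may point either way. Only three to five of the five tubes are there (None for the rest).
- dryer: Fixed low white cabinet, 320 mm along its y axis, from x = -140 to +76 mm, deck 50 mm above the bench; origin on the bench under the middle of the rack. Two grey notched rails, 10 mm thick, run along y at x = -38 and +38 mm and form five V-grooves at y = -124, -62, 0, +62, +124 mm, each running along x. Free space between the rails down to the deck.
- groove3 (a point): Bottom of the middle V-groove, midway between the rails, 72 mm above the bench; axes as the dryer's. The Vs are 90 degrees and 18 mm deep, tops of the teeth 90 mm above the bench. A seated tube is parallel to the dryer's x axis, spans both rails, its axis 94.6 mm above the bench.
- timer (a joint): Timer knob on the dryer's -x strip: angle in rad, 0 = off, grows clockwise seen from above, stop at 1.4. Stays where it is left; about 0.05 N m turns it. Black bar grip 42 mm long, 14 mm wide; at 0 the bar lies along the dryer's x axis, and it turns with the knob.
- timer_grip (a point): Point on the knob's vertical axis, at the height to grip its bar (87 mm above the bench; the bar reaches from 64 to 94 mm above the bench). Its frame turns with the knob: x axis along the bar.
- sampler1: Steel grab sampler, about 350 g: round body 42 mm across, 80 mm high, standing on its foot; on top an upright flat eye plate 40 mm wide (y), 8 mm thick (x), reaching 164 mm above the foot. Origin at the centre of the foot, z up. A 26 mm hole goes through the plate along x; the 43 mm of plate above it is solid and can be pinched by its edges or faces.
- eye1 (a point): Centre of the hole in the eye plate of sampler 1, 108 mm above the foot; axes as the sampler's (hole along x).
- sampler2: Steel grab sampler, about 350 g: round body 42 mm across, 80 mm high, standing on its foot; on top an upright flat eye plate 40 mm wide (y), 8 mm thick (x), reaching 164 mm above the foot. Origin at the centre of the foot, z up. A 26 mm hole goes through the plate along x; the 43 mm of plate above it is solid and can be pinched by its edges or faces.
- eye2 (a point): Centre of the hole in the eye plate of sampler 2, 108 mm above the foot; axes as the sampler's (hole along x).
- stand: Fixed steel drip stand: base plate 160 x 230 mm, 10 mm thick (16 mm at its rim); two posts at x = +60 mm carry a cross bar (16 mm thick, 195 mm up; posts end at 210 mm) with two pegs that stick out towards -x. Origin on the bench under the middle of the base.
- peg1 (a point): Midpoint of peg 1's axis (stand's y = -58 mm), 205.5 mm above the bench; axes as the stand's. Round bar 10 mm thick, from the cross bar (39 mm towards +x, 10.5 mm lower) to its rounded tip (39 mm towards -x, 10.5 mm higher; 13 mm black cap for looks only): it slopes 15 degrees up towards the tip. A hung sampler's eye centre is about 8 mm below the axis.
- peg2 (a point): Midpoint of peg 2's axis (stand's y = +58 mm), 205.5 mm above the bench; axes as the stand's. Round bar 10 mm thick, from the cross bar (39 mm towards +x, 10.5 mm lower) to its rounded tip (39 mm towards -x, 10.5 mm higher; 13 mm black cap for looks only): it slopes 15 degrees up towards the tip. A hung sampler's eye centre is about 8 mm below the axis.
- reagent: Bystander, to be left alone: brown reagent bottle with a black cap, 64 mm across, 150 mm tall. Origin at the centre of its underside.
- cream_jar: Bystander, to be left alone: low white jar with a grey lid, 48 mm across, 50 mm tall, near the tubes. Origin at the centre of its underside.
- wash_bottle: Bystander, to be left alone: white plastic bottle with a red cap, 66 mm across, 160 mm tall, behind the dryer. Origin at the centre of its underside.
- dish: Bystander, to be left alone: small white porcelain dish, 80 mm across, 30 mm tall. Origin at the centre of its underside.
- stopper: Bystander, to be left alone: cork stopper, 36 mm across, 30 mm tall. Origin at the centre of its underside.
- powder_jar: Bystander, to be left alone: grey plastic jar with a white lid, 70 mm across, 90 mm tall. Origin at the centre of its underside.

How it is judged:
By the outcome, as a careful person would: the job done as asked, in the order asked, and still so for the second after the job is handed in, with the robot touching nothing.
Of tube1, tube2, tube3, tube4, tube5 only 3 to 5 are there at a start; the rules pass over those that are not, and their reading is None.
At some moment in a run one of tube1, tube2, tube3, tube4, tube5 may be knocked a few centimetres aside while the robot is not near it.
Once in a run the grip may slacken for a moment while it holds something.
It also fails if it takes over 210 s, if anything falls off the work surface, if the arm or the gripper's body presses on something with over 40 N, if the wrist force passes 120 N, or if a joint passes its speed limit or range.

## Working session

There is one attempt and no reset: what is moved stays moved. The work goes in short steps, Python scripts to look and compute and a tool call to move; the robot and the scene stay as the last step left them, time stands still between calls to the robot, and variables do not carry over. Pictures are saved under pics/ and viewed, and the job is handed in when it is done.

Besides the shell and the picture viewer there is one more tool, called after "Request:" in YAML: its name, and indented under it one key for each argument. servo_tool: Moves the arm, as the interface text tells. Its arguments: {"type":"object","properties":{"commands":{"type":"string"},"force":{"type":"number"}},"required":["commands"]}

```bash
mkdir -p pics
cat > h.py <<'E'
import numpy as np, cv2
from cell import ctrl
def cal(n):
    c=ctrl.calibration(n); K=np.array(c["intrinsics"],float); R,_=cv2.Rodrigues(np.array(c["rvec"],float)); t=np.array(c["tvec"],float).ravel()
    return K,R,t
def proj(n,p):
    K,R,t=cal(n); q=K@(R@np.array(p,float)+t); return q[:2]/q[2]
def ray(n,uv,z):
    K,R,t=cal(n); d=R.T@np.linalg.inv(K)@np.array([uv[0],uv[1],1.]); o=-R.T@t
    return o+d*(z-o[2])/d[2]
def cloud(n,dep):
    K,R,t=cal(n); h,w=dep.shape; u,v=np.meshgrid(np.arange(w),np.arange(h))
    P=np.stack([(u-K[0,2])/K[0,0]*dep,(v-K[1,2])/K[1,1]*dep,dep],-1)
    W=(P-t)@R; W[dep<=0]=np.nan; return W
def cap(n,tag):
    im,d=ctrl.capture(n); cv2.imwrite(f"pics/{tag}.png",im[:,:,::-1]); np.savez(f"{tag}.npz",im=im,d=d); return im,d
E
python3 - <<'E'
from h import *
for n in("scene","top"):
    cap(n,n+"0"); K,R,t=cal(n); print(n,K.tolist(),(-R.T@t).round(3),R.round(3).tolist())
s=ctrl.sense();print(s);print(ctrl.grasp_offset)
E
```

```text
scene [[396.13503323923027, 0.0, 276.95536034347623], [0.0, 396.13503323923027, 204.96774619812868], [0.0, 0.0, 1.0]] [ 1.347 -0.286  0.768] [[0.228, 0.974, 0.002], [0.568, -0.131, -0.812], [-0.791, 0.187, -0.583]]
top [[467.7277104242062, 0.0, 285.7573930857715], [0.0, 467.7277104242062, 217.58643190615936], [0.0, 0.0, 1.0]] [ 0.352 -0.072  1.621] [[0.021, -1.0, -0.012], [-0.993, -0.019, -0.119], [0.119, 0.014, -0.993]]
{'time_s': 0.1, 'joints': array([ 9.59679546e-01,  1.81493080e-01,  1.60793963e+00,  9.27551249e-06,
        1.35382390e+00, -2.06312007e-01]), 'qd': array([-0.0006088 , -0.00373188, -0.00310787, -0.00094673,  0.00136202,
        0.00039643]), 'joint_torque': array([ 4.27439300e-04, -4.45880127e+01, -3.52240312e+01, -2.14581278e-04,
        4.17116506e-03,  2.79077301e-05]), 'position': array([0.22610278, 0.52804535, 0.19214422]), 'eef_rot': array([ 0.58975682, -0.3894943 ,  0.59085328,  0.38906746]), 'contact_force': array([ 0.37895104,  0.11608297, -0.48711129]), 'wrist_torque': array([ 0.01982346, -0.02906607, -0.01333258]), 'grip_width': 0.08525456180651093}
0.0187
```

View pics/scene0.png

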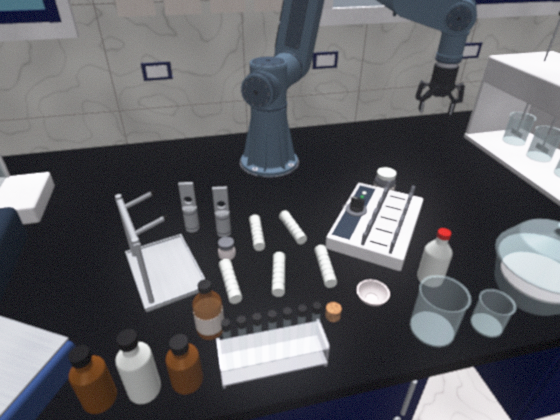

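View pics/top0.png

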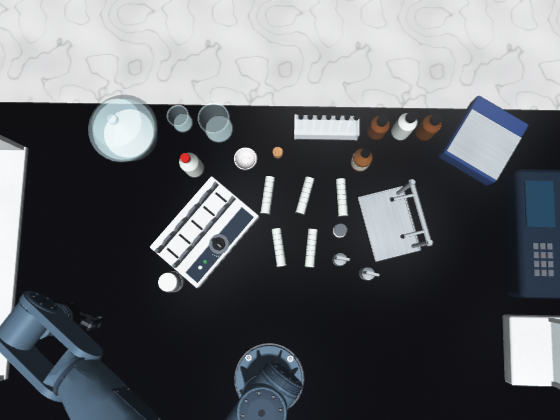

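Two views. Top shows five tubes near (268,194), (305,195), (341,197), (279,247) and (311,248). The dryer is at (205,230), with its knob at (219,243). The samplers are at (340,259) and (368,273), and the stand is at (395,222). Next I measure them.

```bash
cat > tubes.py <<'E'
from h import *
def tubes(im,d,n="top",verbose=True):
    W=cloud(n,d); z=W[...,2]
    hsv=cv2.cvtColor(im,cv2.COLOR_RGB2HSV)
    m=((hsv[...,2]>110)&(hsv[...,1]<70)).astype(np.uint8)
    k,lab,st,ce=cv2.connectedComponentsWithStats(m)
    out=[]
    for i in range(1,k):
        if not 120<st[i,4]<900: continue
        v,u=np.nonzero(lab==i)
        P=np.array([ray(n,(a,b),0.024) for a,b in zip(u,v)])[:,:2]
        r=cv2.minAreaRect((P*1000).astype(np.float32))
        zz=np.nanmedian(z[v,u])
        c=P.mean(0); e,V=np.linalg.eigh(np.cov(P.T)); a=V[:,1]; L=np.ptp(P@a); Wd=np.ptp(P@V[:,0])
        out.append((c,np.arctan2(a[1],a[0]),L,Wd,zz))
        if verbose: print((u.mean().round(),v.mean().round()),"c",c.round(4),"rect",np.round(r[0],1),"yaw",round(np.degrees(np.arctan2(a[1],a[0]))%180,1),"L",L.round(3),Wd.round(3),"z",zz.round(3))
    return out
E
python3 - <<'E'
from tubes import *
for n in("top","scene"):
    f=np.load(n+"0.npz"); print(n); tubes(f["im"],f["d"],n)
# clouds
fs={n:np.load(n+"0.npz") for n in("top","scene")}
for n in fs:
    W=cloud(n,fs[n]["d"]); print(n)
    def box(x0,x1,y0,y1,z0,z1):
        m=(W[...,0]>x0)&(W[...,0]<x1)&(W[...,1]>y0)&(W[...,1]<y1)&(W[...,2]>z0)&(W[...,2]<z1); return W[m],m
    # knob black on dryer
    b,m=box(.2,.75,.05,.5,.08,.10); print("dryer 80-100",len(b))
    b,m=box(.2,.75,.05,.5,.04,.06)
    if len(b): r=cv2.minAreaRect((b[:,:2]*1000).astype(np.float32)); print("deck",len(b),np.round(r[0],1),np.round(r[1],1),r[2], b.mean(0))
    b,m=box(.25,.5,-.35,-.1,.11,.18); print("sampler plates",len(b)); 
    if len(b):
        lab=b[:,1]> -0.2
    for zz in (.0,.05,.1,.15,.2):
        b,m=box(.25,.7,-.5,-.25,zz+.008,zz+.05)
        print("stand",zz,len(b), b.mean(0).round(3) if len(b) else '')
E
```

```text
top
(np.float64(403.0), np.float64(128.0)) c [ 0.8679 -0.4546] rect [ 869.8 -454.5] yaw 144.0 L 0.097 0.066 z 0.111
(np.float64(245.0), np.float64(158.0)) c [0.7493 0.0977] rect [749.8  97.7] yaw 98.6 L 0.079 0.08 z 0.016
(np.float64(191.0), np.float64(166.0)) c [0.7167 0.2848] rect [716.5 286.6] yaw 41.8 L 0.087 0.065 z 0.105
(np.float64(267.0), np.float64(194.0)) c [0.6224 0.017 ] rect [623.1  16.8] yaw 173.5 L 0.131 0.031 z 0.03
(np.float64(305.0), np.float64(195.0)) c [ 0.6233 -0.1128] rect [ 623.9 -113. ] yaw 165.2 L 0.131 0.031 z 0.03
(np.float64(341.0), np.float64(197.0)) c [ 0.6186 -0.2395] rect [ 619.8 -239.5] yaw 4.4 L 0.131 0.031 z 0.03
(np.float64(339.0), np.float64(230.0)) c [ 0.5023 -0.234 ] rect [ 501.7 -234.1] yaw 133.8 L 0.047 0.044 z 0.049
(np.float64(278.0), np.float64(247.0)) c [ 0.4421 -0.0252] rect [441.9 -25. ] yaw 9.1 L 0.131 0.031 z 0.03
(np.float64(311.0), np.float64(248.0)) c [ 0.4416 -0.136 ] rect [ 441.8 -136.1] yaw 175.0 L 0.13 0.03 z 0.03Traceback (most recent call last):
  File "<stdin>", line 3, in <module>
  File "tubes.py", line 11, in tubes
    P=np.array([ray(n,(a,b),0.024) for a,b in zip(u,v)])[:,:2]
                ~~~^^^^^^^^^^^^^^^
  File "h.py", line 9, in ray
    K,R,t=cal(n); d=R.T@np.linalg.inv(K)@np.array([uv[0],uv[1],1.]); o=-R.T@t
          ~~~^^^
  File "h.py", line 4, in cal
    c=ctrl.calibration(n); K=np.array(c["intrinsics"],float); R,_=cv2.Rodrigues(np.array(c["rvec"],float)); t=np.array(c["tvec"],float).ravel()
ValueError: time passes only in moves, steps and waits
```

```bash
python3 - <<'E'
import cv2
a=cv2.imread('pics/top0.png'); s=cv2.imread('pics/scene0.png')
cv2.imwrite('pics/tc1.png',cv2.resize(a[165:300,140:270],None,fx=4.4,fy=4.4,interpolation=cv2.INTER_CUBIC))
cv2.imwrite('pics/tc2.png',cv2.resize(a[165:300,325:445],None,fx=4.4,fy=4.4,interpolation=cv2.INTER_CUBIC))
cv2.imwrite('pics/sc1.png',cv2.resize(s[160:320,110:270],None,fx=3.7,fy=3.7,interpolation=cv2.INTER_CUBIC))
cv2.imwrite('pics/sc2.png',cv2.resize(s[160:320,310:460],None,fx=3.7,fy=3.7,interpolation=cv2.INTER_CUBIC))
E
python3 - <<'E'
s=open('h.py').read()
s=s.replace('''def cal(n):
''','''import functools
@functools.lru_cache
def cal(n):
''')
open('h.py','w').write(s)
E
python3 - <<'E'
from tubes import *
fs={n:np.load(n+"0.npz") for n in("top","scene")}
def rect(b,t):
    if len(b)<5: print(t,len(b));return
    r=cv2.minAreaRect((b[:,:2]*1000).astype(np.float32)); print(t,len(b),np.round(r[0],1),np.round(r[1],1),round(r[2],1),"mean",b.mean(0).round(4))
for n in fs:
    W=cloud(n,fs[n]["d"]); print(n)
    def box(x0,x1,y0,y1,z0,z1):
        m=(W[...,0]>x0)&(W[...,0]<x1)&(W[...,1]>y0)&(W[...,1]<y1)&(W[...,2]>z0)&(W[...,2]<z1); return W[m]
    rect(box(.3,.65,.05,.4,.03,.095),"dryer all")
    rect(box(.3,.65,.05,.4,.043,.055),"dryer deck")
    rect(box(.3,.65,.05,.4,.084,.096),"dryer 84-96")
    for h in(.02,.05,.1,.13,.15):
        rect(box(.3,.48,-.27,-.2,h,h+.03),f"S1 {h}")
        rect(box(.3,.48,-.36,-.275,h,h+.03),f"S2 {h}")
    rect(box(.4,.7,-.6,-.27,.006,.02),"base"); rect(box(.4,.7,-.6,-.27,.18,.23),"bar")
E
```

```text
top
dryer all 6185 [463.9 248.4] [216.8 387.2] 50.7 mean [0.4763 0.2309 0.0564]
dryer deck 4193 [477.5 237.2] [215.5 351. ] 50.8 mean [0.4824 0.2258 0.0499]
dryer 84-96 613 [456.  245.8] [165.6 378.5] 51.3 mean [0.4361 0.2759 0.0896]
S1 0.02 13 [ 400.9 -215.6] [37.5 12. ] 10.5 mean [ 0.4008 -0.2139  0.0342]
S2 0.02 18 [ 405.7 -334.3] [ 38.  139.2] 73.1 mean [ 0.3755 -0.3123  0.0343]
S1 0.05 20 [ 400.7 -225.1] [39.1 30.4] 37.1 mean [ 0.4031 -0.2201  0.0735]
S2 0.05 33 [ 359.1 -319. ] [35.8 40.9] 71.4 mean [ 0.3598 -0.3135  0.0725]
S1 0.1 7 [ 401.  -224.1] [29.9  3.9] 73.0 mean [ 0.4018 -0.2216  0.1147]
S2 0.1 6 [ 355.7 -315.9] [31.3  6.5] 67.0 mean [ 0.3606 -0.3071  0.1114]
S1 0.13 6 [ 401.3 -225.8] [34.1  4.5] 70.1 mean [ 0.4019 -0.2247  0.1477]
S2 0.13 10 [ 357.2 -320.2] [39.5  6.5] 77.4 mean [ 0.3571 -0.3164  0.1464]
S1 0.15 39 [ 403.3 -229.7] [40.1  8.1] 82.5 mean [ 0.4032 -0.2292  0.1637]
S2 0.15 36 [ 358.1 -320.7] [39.1  8. ] 78.4 mean [ 0.3584 -0.3198  0.164 ]
base 3119 [ 550.1 -435.8] [298.8 329.1] 0.2 mean [ 0.5358 -0.4091  0.0113]
bar 538 [ 537.2 -424.3] [209.1  94.1] 14.8 m
[... 467 characters left out ...]
 [ 0.4192 -0.2324  0.0665]
S2 0.05 124 [ 369.6 -321.9] [25.3 41.7] 2.6 mean [ 0.3739 -0.3218  0.0665]
S1 0.1 83 [ 405.4 -231.3] [40.1 10.7] 82.6 mean [ 0.4071 -0.2318  0.1183]
S2 0.1 85 [ 361.5 -323.4] [40.9 12.2] 72.3 mean [ 0.3617 -0.3224  0.1177]
S1 0.13 135 [ 405.  -231.1] [19.1 40.1] 1.5 mean [ 0.4071 -0.2313  0.1459]
S2 0.13 129 [ 361.9 -322.7] [40.1 10.7] 85.9 mean [ 0.3619 -0.3221  0.1452]
S1 0.15 76 [ 402.8 -230.7] [39.5 16.8] 86.6 mean [ 0.406  -0.2306  0.1572]
S2 0.15 76 [ 360.5 -322.9] [39.4 13.2] 77.9 mean [ 0.3608 -0.3226  0.1579]
base 3211 [ 531.7 -403.8] [236.5 160.9] 15.4 mean [ 0.5398 -0.4003  0.0091]
bar 727 [ 540.2 -424.7] [210.3  91.6] 15.4 mean [ 0.5549 -0.4406  0.203 ]
```

View pics/tc1.png

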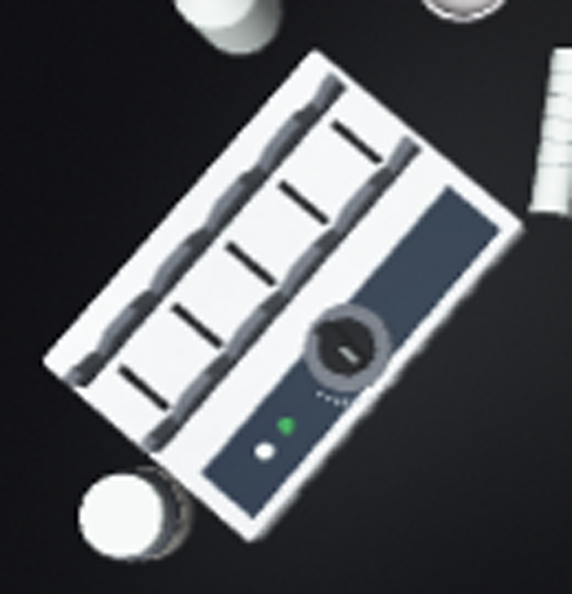

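View pics/tc2.png

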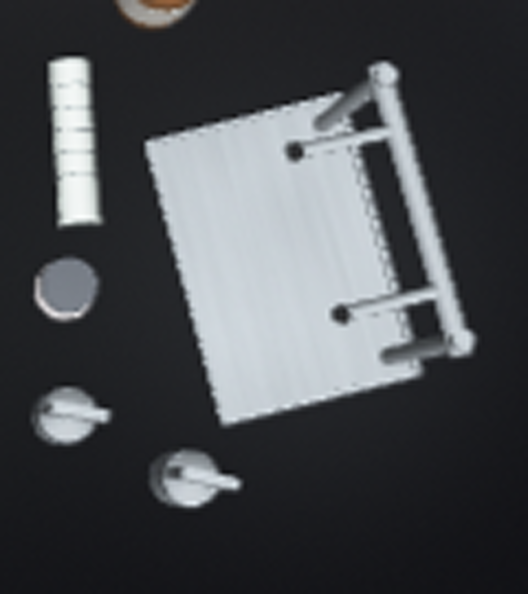

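View pics/sc1.png

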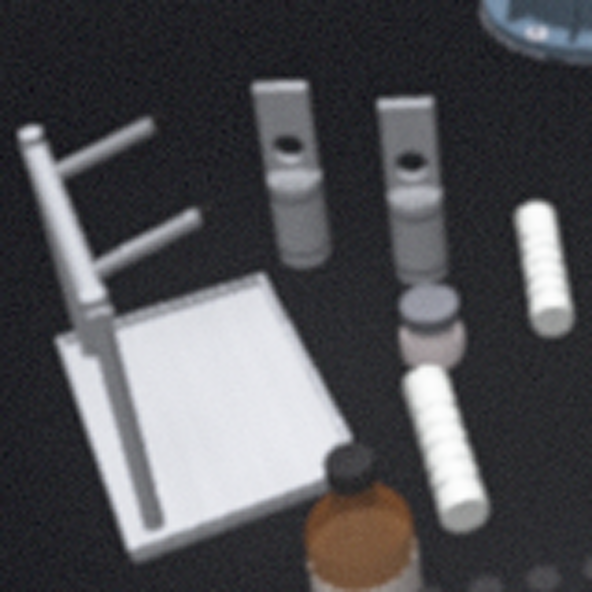

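View pics/sc2.png

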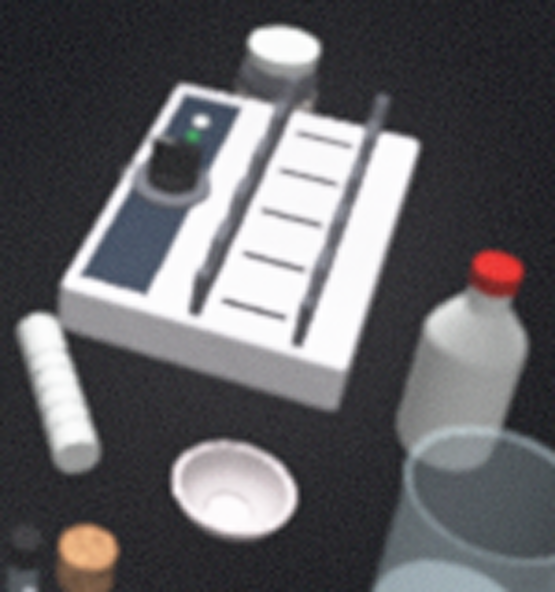

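The crops show the dryer's knob bar along its x and the grooves empty. The stand's pegs point left in the top view, and the two sampler plates stand upright. Next I refine the dryer and stand frames.

Run:
```python
from tubes import *
from scipy.spatial.transform import Rotation as Ro
for n in("top","scene"):
    f=np.load(n+"0.npz"); W=cloud(n,f["d"]); im=f["im"]; print(n)
    z=W[...,2]
    yaw=np.radians(50.9); ex=np.array([np.cos(yaw),np.sin(yaw)]); ey=np.array([-ex[1],ex[0]])
    c0=np.array([.4775,.2372])+0*ex
    # deck points in rough frame
    L=np.stack([(W[...,:2]-c0)@ex,(W[...,:2]-c0)@ey],-1)
    m=(abs(z-.05)<.006)&(abs(L[...,0])<.13)&(L[...,1]>-.2)&(L[...,1]<.2)
    mm=cv2.erode(m.astype(np.uint8),np.ones((2,2)))
    k,lab,st,_=cv2.connectedComponentsWithStats(m.astype(np.uint8)); i=1+np.argmax(st[1:,4]); 
    b=W[lab==i]; r=cv2.minAreaRect((b[:,:2]*1000).astype(np.float32)); print("deck",np.round(r[0],1),np.round(r[1],1),r[2])
    # panel side edge fits: min L0 per L1 bin
    for s,ax in((1,0),):
        l=L[m]
        lo=[];hi=[]
        for y in np.arange(-.1,.1,.02):
            q=l[(abs(l[:,1]-y)<.01)]; lo.append(np.percentile(q[:,0],1)); hi.append(np.percentile(q[:,0],99))
        print("lo",np.round(lo,4),"hi",np.round(hi,4))
        lo=[];hi=[]
        for x in np.arange(-.09,.1,.02):
            q=l[(abs(l[:,0]-x)<.01)]; lo.append(np.percentile(q[:,1],.5)); hi.append(np.percentile(q[:,1],99.5))
        print("ylo",np.round(lo,4),"yhi",np.round(hi,4))
    # rails top
    mr=(z>.075)&(z<.093)&(L[...,0]>-.02)&(L[...,0]<.12)&(abs(L[...,1])<.15)
    l=L[mr]; print("rails hist",np.histogram(l[:,0],bins=np.arange(-.02,.12,.005)))
    mk=(z>.088)&(z<.098)&(L[...,0]<-.03)&(L[...,0]>-.13)&(abs(L[...,1])<.1)
    b=W[mk]; 
    if len(b): r=cv2.minAreaRect((b[:,:2]*1000).astype(np.float32)); print("knob top",len(b),np.round(r[0],1),np.round(r[1],1),r[2],"loc",L[mk].mean(0))
    # powder jar
    mj=(abs(z-.09)<.008)&(L[...,1]>.14)&(L[...,1]<.26); b=W[mj]; r=cv2.minEnclosingCircle((b[:,:2]*1000).astype(np.float32)); print("jar",r, ((np.array(r[0])/1000-c0)@ex,(np.array(r[0])/1000-c0)@ey))
    # stand base
    bm=(z>.004)&(z<.022)&(W[...,0]>.4)&(W[...,0]<.68)&(W[...,1]>-.56)&(W[...,1]<-.28)
    k,lab,st,_=cv2.connectedComponentsWithStats(bm.astype(np.uint8)); i=1+np.argmax(st[1:,4]); b=W[lab==i]
    r=cv2.minAreaRect((b[:,:2]*1000).astype(np.float32)); print("base",st[i],np.round(r[0],1),np.round(r[1],1),r[2])
    ys=np.radians(15.4-90); sx=np.array([np.cos(ys),np.sin(ys)]); sy=np.array([-sx[1],sx[0]])
    pm=(z>.185)&(z<.235)&(W[...,0]>.4)&(W[...,0]<.68)&(W[...,1]>-.56)&(W[...,1]<-.28); b=W[pm]
    S=np.c_[b[:,:2]@sx,b[:,:2]@sy,b[:,2]]
    print("bar s range",np.percentile(S[:,0],[1,99]),np.percentile(S[:,1],[.5,99.5]))
    xm=np.percentile(S[:,0],99)
    bar=S[S[:,0]>xm-.018]; q=np.polyfit(bar[:,1],bar[:,0],1); print("bar slope deg",np.degrees(np.arctan(q[0])),"bar centre",bar.mean(0),"yrange",np.percentile(bar[:,1],[1,99]))
    for lo,hi in((S[:,1].min(),np.median(S[:,1])),(np.median(S[:,1]),S[:,1].max())):
        p=S[(S[:,0]<xm-.022)&(S[:,1]>lo)&(S[:,1]<hi)]
        if len(p)>5:
            q=np.polyfit(p[:,0],p[:,1],1);q2=np.polyfit(p[:,0],p[:,2],1); mid=(p.min(0)+p.max(0))/2
            print("peg",len(p),"slope",np.degrees(np.arctan(q[0])),"zslope",q2[0],"mean",p.mean(0),"tip s",p[:,0].min(), "world at mean", p.mean(0)[0]*sx+p.mean(0)[1]*sy)
    tb=(z>.15)&(z<.17)&(W[...,1]<-.2)&(W[...,1]>-.35)&(W[...,0]<.45)&(W[...,0]>.3)
q=ctrl.sense(); R=Ro.from_quat(np.roll(q["eef_rot"],-1)).as_matrix(); print(R.round(3))
```

```text
top
deck [489.6 227.4] [215.6 319.7] 50.88341522216797
lo [-0.106  -0.1054 -0.1061 -0.1055 -0.1062 -0.1057 -0.1062 -0.1063 -0.1051
 -0.1061] hi [0.106  0.1044 0.1049 0.1054 0.1048 0.1062 0.1035 0.1046 0.1058 0.1042]
ylo [-0.1732 -0.1735 -0.1725 -0.1737 -0.1737 -0.1741 -0.1721 -0.1728 -0.1743
 -0.1739] yhi [0.1405 0.1794 0.1698 0.1507 0.1547 0.142  0.1414 0.1424 0.1426 0.1426]
rails hist (array([  0,  45, 121,  91,   3,   0,   0,   0,   0,   0,   0,   0,   0,
         0,   0,   0,  25, 130,  97,  15,   0,   0,   0,   0,   0,   0,
         0]), array([-2.00000000e-02, -1.50000000e-02, -1.00000000e-02, -5.00000000e-03,
        3.46944695e-18,  5.00000000e-03,  1.00000000e-02,  1.50000000e-02,
        2.00000000e-02,  2.50000000e-02,  3.00000000e-02,  3.50000000e-02,
        4.00000000e-02,  4.50000000e-02,  5.00000000e-02,  5.50000000e-02,
        6.00000000e-02,  6.50000000e-02,  7.00000000e-02,  7.50000000e-02,
        8.00000000e-02,  8.50000000e-02,  9.00000000e-02,  9.50000000e-02,
        1.00000000e-01,  1.05000000e-01,  1.10000000e-01,  1.15000000e-01]))
knob top 51 [446.4 174. 
[... 2030 characters left out ...]
80224668), np.float64(0.16484471795527963))
base [ 125  234   80   77 3408] [ 531.8 -403.9] [236.5 160.9] 15.309892654418945
bar s range [0.50878378 0.59844913] [0.30594254 0.51182698]
bar slope deg 0.10337998933811372 bar centre [0.59094725 0.41969614 0.19988493] yrange [0.30616605 0.51149214]
peg 124 slope -0.3944680831382467 zslope -0.2630499971795391 mean [0.54148998 0.35039102 0.208609  ] tip s 0.5072053898433381 world at mean [ 0.48160635 -0.42899952]
peg 147 slope -0.4462249721035291 zslope -0.2650989337049398 mean [0.54128927 0.46634626 0.20877197] tip s 0.5071146003374375 world at mean [ 0.59334496 -0.39801339]
[[-0.001 -0.919  0.394]
 [-0.001  0.394  0.919]
 [-1.     0.    -0.002]]
```

Request:
servo_tool:
  commands: "30 -39 0 0.1 1; 30 -39 0 0.1 1; 30 -39 0 0.09 1; 30 -39 0 0 1; 30 -39 0 0 1; 30 -39 0 0 1; 30 -39 0 0 1; 30 -39 0 0 1"

```text
time_s: 0.9
position: [0.4671, 0.2147, 0.1928]
eef_rot: [0.528, -0.47, 0.528, 0.471]
contact_force: [0.8, -0.4, -0.3]
grip_width: 0.0856
```

Request:
servo_tool:
  commands: "30 -39 0 0 1; 30 -39 0 0 1; 30 -39 0 0 0.5; 30 -39 0 0 0.5; 30 -39 0 0 0.3; 0 0 0 0 0.3; 0 0 0 0 0.3"

```text
time_s: 1.6
position: [0.6162, 0.0205, 0.1919]
eef_rot: [0.528, -0.469, 0.529, 0.471]
contact_force: [-0.4, 1.2, -0.5]
grip_width: 0.0557
```

```bash
cat > go.py <<'E'
import sys
from tubes import *
from scipy.spatial.transform import Rotation as Ro
def st():
    s=ctrl.sense(); R=Ro.from_quat(np.roll(s["eef_rot"],-1)).as_matrix()
    return s, s["position"]*1000, np.arctan2(R[1,2],R[0,2])
def to(x,y,z,jawdeg):
    s,p,a=st(); d=np.array([x,y,z])-p; da=(np.radians(jawdeg)-a+np.pi/2)%np.pi-np.pi/2
    print("t",round(s["time_s"],1),"tcp",p.round(1),"jaw",round(np.degrees(a),1),"w",round(s["grip_width"]*1000,1),"q6",s["joints"][5].round(2),"-> d",d.round(1),"turn",da.round(3),"F",s["contact_force"].round(1))
E
python3 - <<'E'
from go import *
import time
im,d=cap("top","t1"); tubes(im,d); to(624,16,2,83.5)
E
```

```text
(np.float64(403.0), np.float64(128.0)) c [ 0.868  -0.4543] rect [ 869.8 -454.5] yaw 143.6 L 0.097 0.066 z 0.111
(np.float64(191.0), np.float64(166.0)) c [0.7171 0.2847] rect [718.6 287.7] yaw 38.7 L 0.086 0.067 z 0.104
(np.float64(305.0), np.float64(195.0)) c [ 0.6233 -0.1128] rect [ 623.4 -112.8] yaw 165.4 L 0.132 0.031 z 0.029
(np.float64(341.0), np.float64(197.0)) c [ 0.6188 -0.2396] rect [ 619.8 -239.6] yaw 4.4 L 0.131 0.032 z 0.03
(np.float64(239.0), np.float64(205.0)) c [0.5847 0.1139] rect [588.6 101.9] yaw 61.7 L 0.101 0.049 z 0.051
(np.float64(340.0), np.float64(230.0)) c [ 0.5024 -0.2341] rect [ 501.7 -234.1] yaw 136.2 L 0.046 0.043 z 0.05
(np.float64(278.0), np.float64(247.0)) c [ 0.4421 -0.0252] rect [441.9 -25.1] yaw 9.1 L 0.131 0.031 z 0.029
(np.float64(311.0), np.float64(247.0)) c [ 0.4418 -0.136 ] rect [ 442.4 -135.8] yaw 175.1 L 0.131 0.032 z 0.03
(np.float64(340.0), np.float64(259.0)) c [ 0.4035 -0.238 ] rect [ 400.8 -238.6] yaw 111.3 L 0.054 0.04 z 0.087
(np.float64(369.0), np.float64(274.0)) c [ 0.3567 -0.3344] rect [ 357.6 -338. ] yaw 96.7 L 0.062 0.039 z 0.086
(np.float64(167.0), np.float64(282.0)) c [0.3145 0.3478] rect [314.9 347.7] yaw 53.7 L 0.073 0.065 z 0.089
(np.float64(266.0), np.float64(354.0)) c [0.0852 0.0072] rect [87.7  9.5] yaw 93.4 L 0.184 0.064 z 0.006
t 1.6 tcp [615.7  21.7 192.1] jaw 83.4 w 55.5 q6 -1.61 -> d [   8.3   -5.7 -190.1] turn 0.002 F [1.  0.1 0.4]
```

Request:
servo_tool:
  commands: "8 -6 -40 0 0.3; 0 0 -40 0 0.3; 0 0 -40 0 0.3; 0 0 -40 0 0.3; 0 0 -20 0 0.3; 0 0 -10 0 0.3; 0 0 0 0 0.3; 0 0 0 0 0.3"
  force: 50

```text
time_s: 2.45
position: [0.6253, 0.0162, 0.0045]
eef_rot: [0.528, -0.471, 0.527, 0.47]
contact_force: [-0.0, -0.4, 0.2]
grip_width: 0.0555
```

Request:
servo_tool:
  commands: "0 0 0 0 -1; 0 0 0 0 -1; 0 0 0 0 -1; 0 0 0 0 -1; 0 0 0 0 -1; 0 0 0 0 -1"

```text
time_s: 3.05
position: [0.6244, 0.0155, 0.003]
eef_rot: [0.528, -0.47, 0.528, 0.47]
contact_force: [-0.7, -0.8, -0.3]
grip_width: 0.0001
```

Run:
```python
from go import *
# groove targets
ex=np.array([np.cos(np.radians(50.9)),np.sin(np.radians(50.9))]);ey=np.array([-ex[1],ex[0]]);o=np.array([511.1,251.2])
for g in(-124,-62,0,62,124): print(g,(o+g*ey).round(1))
to(*(o-124*ey),84,140.9)
```

```text
-124 [607.3 173. ]
-62 [559.2 212.1]
0 [511.1 251.2]
62 [463.  290.3]
124 [414.9 329.4]
t 3.0 tcp [624.4  15.5   3. ] jaw 83.4 w 0.1 q6 -1.62 -> d [-17.1 157.5  81. ] turn 1.003 F [-0.7 -0.8 -0.3]
```

Request:
servo_tool:
  commands: "0 0 20 0 -1; 0 0 40 0 -1; 0 0 40 0 0; -30 0 40 0 0.3; -40 0 20 0 0.3; -40 0 0 0 0.3; -40 0 0 0 0.3; 0 0 0 0 0.3"

```text
time_s: 3.85
position: [0.4692, 0.0165, 0.1618]
eef_rot: [0.527, -0.469, 0.529, 0.472]
contact_force: [0.1, 0.1, 0.5]
grip_width: 0.0554
```

Run:
```python
from go import *
im,d=cap("top","t2"); tubes(im,d); im,d=cap("scene","s2"); to(624,16,2,83.5)
cv2.imwrite("pics/s2c.png",cv2.resize(im[170:330,200:440,::-1],None,fx=3,fy=3))
```

```text
(np.float64(403.0), np.float64(128.0)) c [ 0.8679 -0.4546] rect [ 869.8 -454.5] yaw 144.0 L 0.097 0.066 z 0.111
(np.float64(245.0), np.float64(158.0)) c [0.7493 0.0977] rect [749.8  97.7] yaw 98.6 L 0.079 0.08 z 0.017
(np.float64(191.0), np.float64(166.0)) c [0.7167 0.2848] rect [716.5 286.6] yaw 41.8 L 0.087 0.065 z 0.105
(np.float64(268.0), np.float64(191.0)) c [0.6341 0.0156] rect [633.8  15.8] yaw 173.8 L 0.11 0.031 z 0.029
(np.float64(305.0), np.float64(195.0)) c [ 0.6235 -0.1128] rect [ 623.9 -113. ] yaw 165.3 L 0.131 0.031 z 0.029
(np.float64(341.0), np.float64(197.0)) c [ 0.6186 -0.2395] rect [ 619.8 -239.5] yaw 4.4 L 0.131 0.031 z 0.03
(np.float64(339.0), np.float64(230.0)) c [ 0.5023 -0.234 ] rect [ 501.7 -234.1] yaw 133.8 L 0.047 0.044 z 0.05
(np.float64(311.0), np.float64(247.0)) c [ 0.4418 -0.1359] rect [ 442.5 -135.8] yaw 175.1 L 0.131 0.032 z 0.029
(np.float64(280.0), np.float64(255.0)) c [ 0.4156 -0.0308] rect [420.2 -28.3] yaw 3.6 L 0.088 0.033 z 0.028
(np.float64(341.0), np.float64(259.0)) c [ 0.4036 -0.2384] rect [ 400.6 -239. ] yaw 112.1 L 0.052 0.04 z 0.087
(np.float64(369.0), np.float64(274.0)) c [ 0.3567 -0.3349] rect [ 357.6 -339.7] yaw 95.9 L 0.059 0.038 z 0.087
(np.float64(167.0), np.float64(282.0)) c [0.3148 0.3481] rect [314.9 347.7] yaw 53.9 L 0.068 0.064 z 0.089
t 4.0 tcp [474.3  15.5 163.5] jaw 83.4 w 55.6 q6 -1.67 -> d [ 149.7    0.5 -161.5] turn 0.002 F [0.7 0.2 0.6]
```

View pics/s2c.png

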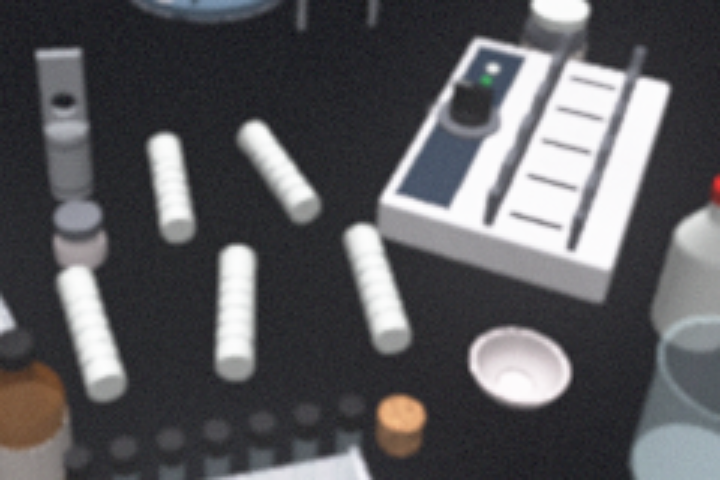

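View pics/t2.png

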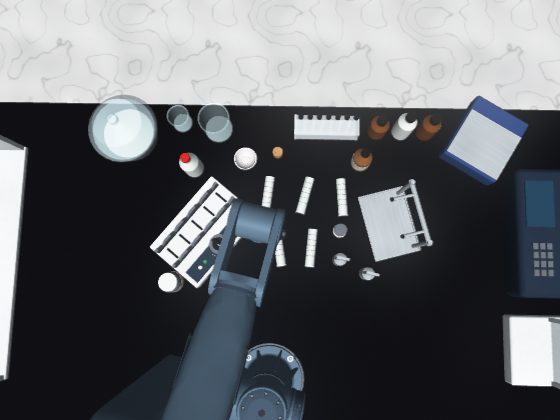

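Run:
```python
from go import *
s,p,a=st(); print(p,s["joints"],proj("scene",p/1000),proj("top",p/1000), proj("scene",[.624,.016,.016]),proj("top",[.624,.016,.016]))
print(proj("scene",[.226,.528,.192]),proj("top",[.226,.528,.192]))
```

```text
[474.28501259  15.51930164 163.4524215 ] [-2.18193301e-01 -1.94164162e-02  1.88408582e+00  5.25984119e-05
  1.27549211e+00 -1.67388712e+00] [310.46299891 189.09142391] [264.11957281 233.59065825] [324.21984883 264.68121664] [267.53913849 194.29678994]
[431.25475942 125.52608038] [ 91.90528917 311.42954163]
```

View pics/s2.png

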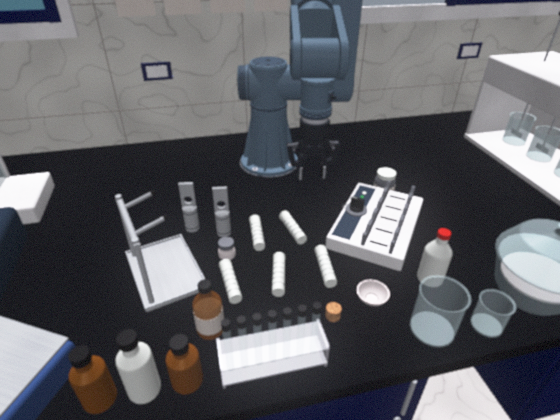

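Run:
```python
from go import *
im,d=cap("scene","s3"); W=cloud("scene",d)
cv2.imwrite("pics/s3c.png",cv2.resize(im[100:220,250:390,::-1],None,fx=4,fy=4,interpolation=cv2.INTER_CUBIC))
m=(W[...,0]>.35)&(W[...,0]<.6)&(abs(W[...,1])<.12)&(W[...,2]>.06)&(W[...,2]<.5)
b=W[m]; 
for z in np.arange(.1,.45,.02):
    q=b[(b[:,2]>z)&(b[:,2]<z+.02)]
    if len(q): print(round(z,2),len(q),q.min(0).round(3),q.max(0).round(3),q.mean(0).round(3))
print(b[:,2].min())
to(624,16,2,83.5)
```

```text
0.2 52 [ 0.466 -0.029  0.205] [0.493 0.053 0.22 ] [0.483 0.012 0.214]
0.22 83 [ 0.468 -0.029  0.22 ] [0.491 0.054 0.24 ] [0.483 0.013 0.231]
0.24 150 [ 0.459 -0.047  0.241] [0.496 0.072 0.26 ] [0.483 0.011 0.253]
0.26 201 [ 0.456 -0.05   0.26 ] [0.498 0.073 0.28 ] [0.484 0.012 0.271]
0.28 269 [ 0.458 -0.053  0.28 ] [0.498 0.079 0.3  ] [0.487 0.013 0.291]
0.3 336 [ 0.454 -0.055  0.3  ] [0.5   0.081 0.32 ] [0.484 0.008 0.308]
0.32 136 [ 0.474 -0.025  0.32 ] [0.515 0.048 0.34 ] [0.501 0.003 0.333]
0.34 225 [ 0.47  -0.025  0.34 ] [0.515 0.045 0.36 ] [0.504 0.003 0.35 ]
0.36 278 [ 0.453 -0.025  0.36 ] [0.515 0.049 0.38 ] [0.5   0.005 0.37 ]
0.38 204 [ 0.465 -0.027  0.38 ] [0.516 0.051 0.4  ] [0.504 0.004 0.392]
0.4 256 [ 0.465 -0.027  0.4  ] [0.517 0.051 0.42 ] [0.504 0.004 0.41 ]
0.42 277 [ 0.468 -0.025  0.42 ] [0.515 0.048 0.44 ] [0.504 0.005 0.43 ]
0.44 288 [ 0.466 -0.024  0.44 ] [0.517 0.048 0.46 ] [0.504 0.006 0.45 ]
0.20534087042299182
t 4.0 tcp [475.3  15.3 163.7] jaw 83.4 w 55.5 q6 -1.67 -> d [ 148.7    0.7 -161.7] turn 0.002 F [ 0.8 -0.3 -0.4]
```

View pics/s3c.png

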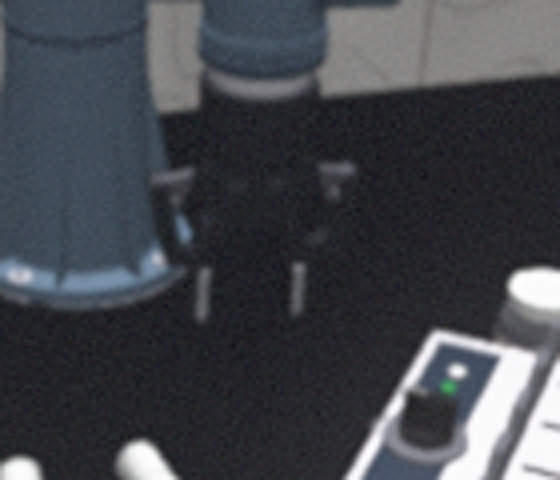

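Run:
```python
from go import *
f=np.load("scene0.npz"); W=cloud("scene",f["d"])
m=(W[...,0]>.1)&(W[...,0]<.4)&(W[...,1]>.4)&(W[...,1]<.65)&(W[...,2]>.1)&(W[...,2]<.5)
b=W[m]
for z in np.arange(.1,.4,.01):
    q=b[(b[:,2]>z)&(b[:,2]<z+.01)]
    if len(q): print(round(z,2),len(q),q.min(0).round(3),q.max(0).round(3))
```

```text
0.24 17 [0.203 0.475 0.24 ] [0.257 0.571 0.249]
0.25 31 [0.203 0.472 0.251] [0.257 0.575 0.26 ]
0.26 33 [0.2   0.473 0.26 ] [0.259 0.574 0.269]
0.27 31 [0.202 0.471 0.27 ] [0.258 0.574 0.28 ]
0.28 44 [0.206 0.456 0.28 ] [0.264 0.582 0.29 ]
0.29 83 [0.19  0.451 0.291] [0.269 0.59  0.3  ]
0.3 111 [0.188 0.453 0.3  ] [0.27  0.589 0.31 ]
0.31 102 [0.193 0.456 0.31 ] [0.269 0.586 0.32 ]
0.32 114 [0.187 0.456 0.32 ] [0.266 0.588 0.33 ]
0.33 141 [0.192 0.457 0.33 ] [0.266 0.584 0.34 ]
0.34 121 [0.189 0.459 0.34 ] [0.267 0.585 0.35 ]
0.35 41 [0.21  0.486 0.35 ] [0.266 0.555 0.36 ]
0.36 80 [0.207 0.487 0.36 ] [0.267 0.552 0.37 ]
0.37 80 [0.209 0.485 0.37 ] [0.269 0.552 0.38 ]
0.38 80 [0.216 0.487 0.38 ] [0.266 0.552 0.39 ]
0.39 89 [0.21  0.486 0.39 ] [0.268 0.559 0.4  ]
0.4 91 [0.195 0.487 0.4  ] [0.265 0.562 0.41 ]
```

Request:
servo_tool:
  commands: "0 0 0 0 -1; 0 0 0 0 -1;0 0 0 0 -1;0 0 0 0 -1;0 0 0 0 -1;0 0 0 0 -1"

```text
time_s: 4.6
position: [0.4745, 0.0155, 0.1629]
eef_rot: [0.528, -0.47, 0.528, 0.471]
contact_force: [-0.5, 0.7, -0.1]
grip_width: -0.0001
```

Run:
```python
from go import *
im,d=cap("scene","s4"); W=cloud("scene",d)
cv2.imwrite("pics/s4c.png",cv2.resize(im[100:220,250:390,::-1],None,fx=4,fy=4,interpolation=cv2.INTER_CUBIC))
m=(W[...,0]>.35)&(W[...,0]<.6)&(abs(W[...,1])<.12)&(W[...,2]>.06)&(W[...,2]<.5)
b=W[m]; 
for z in np.arange(.1,.25,.01):
    q=b[(b[:,2]>z)&(b[:,2]<z+.01)]
    if len(q): print(round(z,2),len(q),q.min(0).round(3),q.max(0).round(3))
to(624,16,2,83.5)
```

```text
0.19 2 [0.483 0.007 0.199] [0.483 0.009 0.2  ]
0.2 15 [0.479 0.002 0.203] [0.489 0.023 0.209]
0.21 39 [ 0.474 -0.001  0.21 ] [0.492 0.026 0.22 ]
0.22 35 [ 0.468 -0.002  0.22 ] [0.489 0.025 0.23 ]
0.23 32 [ 0.477 -0.     0.23 ] [0.489 0.024 0.24 ]
0.24 66 [ 0.467 -0.02   0.24 ] [0.492 0.043 0.25 ]
t 4.7 tcp [474.4  15.6 162.9] jaw 83.4 w 0.3 q6 -1.67 -> d [ 149.6    0.4 -160.9] turn 0.001 F [0.  0.5 0.7]
```

View pics/s4c.png

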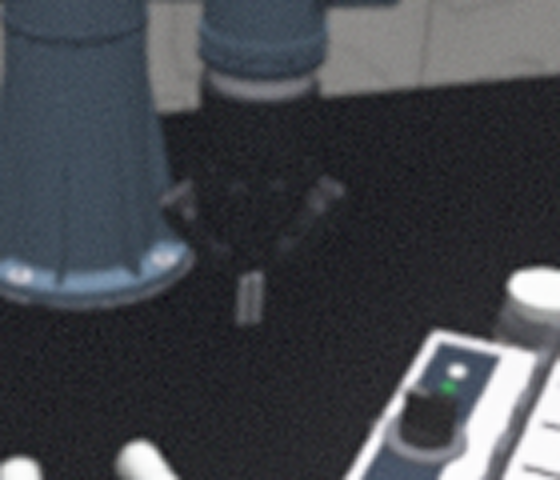

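The camera shows the shut fingertips at z≈0.20 while the state reports TCP z=0.163. That is about 37 mm off, and explains why the fingers closed above the tube. I'll calibrate it with a gentle touch on bare bench.

Request:
servo_tool:
  commands: "0 10 -45 0 -1; 0 0 -45 0 -1; 0 0 -45 0 -1; 0 0 -35 0 -1; 0 0 -10 0 -1; 0 0 -4 0 -1; 0 0 0 0 -1; 0 0 0 0 -1"

```text
time_s: 5.45
position: [0.4763, 0.0252, -0.0192]
eef_rot: [0.529, -0.471, 0.527, 0.47]
contact_force: [-0.3, -0.1, 0.6]
grip_width: 0.0004
```

Request:
servo_tool:
  commands: "0 0 -3 0 -1; 0 0 0 0 -1; 0 0 0 0 -1"

```text
time_s: 5.75
position: [0.4748, 0.0255, -0.0235]
eef_rot: [0.528, -0.471, 0.528, 0.47]
contact_force: [-0.6, 1.2, -1.4]
grip_width: 0.0003
```

Request:
servo_tool:
  commands: "0 0 -3 0 -1; 0 0 0 0 -1; 0 0 0 0 -1"

```text
time_s: 6.05
position: [0.4742, 0.0256, -0.0272]
eef_rot: [0.528, -0.47, 0.528, 0.471]
contact_force: [-0.1, -0.4, 0.9]
grip_width: 0.0002
```

Request:
servo_tool:
  commands: "0 0 -3 0 -1; 0 0 0 0 -1; 0 0 0 0 -1"

```text
time_s: 6.35
position: [0.4743, 0.0256, -0.0302]
eef_rot: [0.528, -0.47, 0.528, 0.471]
contact_force: [-0.4, 0.8, -0.2]
grip_width: 0.0
```

Request:
servo_tool:
  commands: "0 0 -3 0 -1; 0 0 0 0 -1; 0 0 0 0 -1"

```text
time_s: 6.65
position: [0.4743, 0.0256, -0.0332]
eef_rot: [0.528, -0.47, 0.528, 0.471]
contact_force: [-0.2, -0.3, -0.8]
grip_width: -0.0003
```

Request:
servo_tool:
  commands: "0 0 -2 0 -1; 0 0 0 0 -1; 0 0 0 0 -1"

```text
time_s: 6.95
position: [0.4744, 0.0256, -0.0351]
eef_rot: [0.528, -0.47, 0.528, 0.471]
contact_force: [-0.4, -0.2, -0.6]
grip_width: 0.0001
```

Request:
servo_tool:
  commands: "0 0 -2 0 -1; 0 0 0 0 -1; 0 0 0 0 -1"

```text
time_s: 7.25
position: [0.4744, 0.0256, -0.0371]
eef_rot: [0.528, -0.47, 0.528, 0.471]
contact_force: [0.1, 0.7, 0.9]
grip_width: 0.0002
```

Request:
servo_tool:
  commands: "0 0 -2 0 -1; 0 0 0 0 -1; 0 0 0 0 -1"

```text
time_s: 7.55
position: [0.4747, 0.0255, -0.0383]
eef_rot: [0.528, -0.471, 0.528, 0.47]
contact_force: [-3.7, 0.7, 10.3]
grip_width: -0.0001
```

Request:
servo_tool:
  commands: "0 0 40 0 0.3; 10 0 45 0 0.3; 45 -3 0 0 0.3; 45 -3 0 0 0.3; 40 -3 0 0 0.3; 10 0 0 0 0.3; 0 0 0 0 0.3; 0 0 0 0 0.3"

```text
time_s: 8.35
position: [0.6227, 0.0169, 0.045]
eef_rot: [0.527, -0.47, 0.528, 0.471]
contact_force: [0.4, 0.5, -0.1]
grip_width: 0.0556
```

```bash
sed -i 's/p=s\["position"\]\*1000/p=s["position"]*1000/; s/return s, s\["position"\]\*1000/return s, s["position"]*1000+np.array([0,0,38])/' go.py
python3 - <<'E'
from go import *
to(624,16,3,83.5)
E
```

```text
t 8.3 tcp [622.7  16.9  83. ] jaw 83.4 w 55.6 q6 -1.62 -> d [  1.3  -0.9 -80. ] turn 0.001 F [ 0.4  0.5 -0.1]
```

Request:
servo_tool:
  commands: "1 -1 -40 0 0.3; 0 0 -30 0 0.3; 0 0 -10 0 0.3; 0 0 0 0 0.3; 0 0 0 0 -1; 0 0 0 0 -1; 0 0 0 0 -1; 0 0 0 0 -1"

```text
time_s: 9.15
position: [0.6271, 0.0154, -0.0318]
eef_rot: [0.529, -0.471, 0.527, 0.47]
contact_force: [-1.1, 1.2, 7.3]
grip_width: 0.0303
```

Request:
servo_tool:
  commands: "0 0 30 0 -1; 0 0 40 0 -1; 0 0 40 0.15 -1; 0 10 30 0.15 -1; -5 40 20 0.15 -1; -5 40 0 0.15 -1; -5 40 0 0.15 -1; 0 20 0 0.15 -1"

```text
time_s: 9.95
position: [0.6097, 0.1687, 0.127]
eef_rot: [-0.268, 0.655, -0.267, -0.654]
contact_force: [0.2, -0.4, -1.1]
grip_width: 0.0303
```

Run:
```python
from go import *
to(607,173,84,140.9)
```

```text
t 9.9 tcp [609.7 168.7 165. ] jaw 135.5 w 30.3 q6 -2.28 -> d [ -2.7   4.3 -81. ] turn 0.095 F [ 0.2 -0.4 -1.1]
```

Request:
servo_tool:
  commands: "-2 4 -30 0.09 -1; 0 0 -25 0 -1; 0 0 -15 0 -1; 0 0 0 0 -1; 0 0 0 0 -1"

```text
time_s: 10.45
position: [0.609, 0.1693, 0.0567]
eef_rot: [-0.241, 0.665, -0.241, -0.664]
contact_force: [-0.4, 0.1, -0.1]
grip_width: 0.0305
```

Run:
```python
from go import *
to(607,173,84,140.9)
im,d=cap("scene","s5"); cv2.imwrite("pics/s5c.png",cv2.resize(im[140:280,310:450,::-1],None,fx=4,fy=4,interpolation=cv2.INTER_CUBIC))
```

```text
t 10.4 tcp [609.  169.3  94.7] jaw 140.1 w 30.5 q6 -2.36 -> d [ -2.    3.7 -10.7] turn 0.014 F [-0.4  0.1 -0.1]
```

View pics/s5c.png

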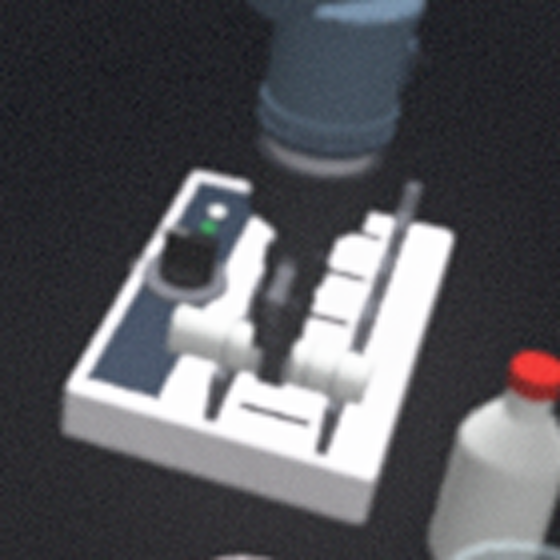

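Request:
servo_tool:
  commands: "-2 4 -4 0.01 -1; 0 0 -3 0 -1; 0 0 -2 0 -1; 0 0 0 0 -1; 0 0 0 0 -1"

```text
time_s: 11.0
position: [0.6069, 0.174, 0.0496]
eef_rot: [-0.238, 0.666, -0.237, -0.666]
contact_force: [-7.2, 0.1, 14.4]
grip_width: 0.0304
```

Request:
servo_tool:
  commands: "0 0 0 0 0; 0 0 0 0 0; 0 0 0 0 0; 0 0 20 0 0; 0 0 40 0 0; 0 0 40 0 0; 0 -40 20 -0.15 0.3; 0 -45 0 -0.15 0.3"

```text
time_s: 11.8
position: [0.6091, 0.0889, 0.1715]
eef_rot: [-0.337, 0.625, -0.334, -0.62]
contact_force: [0.6, -1.1, -0.9]
grip_width: 0.0557
```

Request:
servo_tool:
  commands: "0 -49 0 -0.15 0.3; 0 -49 0 -0.15 0.3; 0 -49 0 -0.15 0.3; 0 -30 0 -0.15 0.3; 0 0 0 -0.15 0.3; 0 0 0 0 0.3; 0 0 0 0 0.3"

```text
time_s: 12.5
position: [0.6063, -0.0882, 0.1667]
eef_rot: [0.538, -0.458, 0.539, 0.458]
contact_force: [-0.0, 0.9, 0.8]
grip_width: 0.0557
```

Run:
```python
from go import *
im,d=cap("top","t6"); tubes(im,d)
cv2.imwrite("pics/t6c.png",cv2.resize(im[165:300,140:360,::-1],None,fx=3.5,fy=3.5,interpolation=cv2.INTER_CUBIC))
im,d=cap("scene","s6"); cv2.imwrite("pics/s6c.png",cv2.resize(im[140:280,310:450,::-1],None,fx=4,fy=4,interpolation=cv2.INTER_CUBIC))
to(625,-114,3,75.3)
```

```text
(np.float64(403.0), np.float64(128.0)) c [ 0.8679 -0.4545] rect [ 869.8 -454.5] yaw 144.0 L 0.097 0.066 z 0.11
(np.float64(245.0), np.float64(158.0)) c [0.7493 0.0977] rect [749.8  97.7] yaw 98.6 L 0.079 0.08 z 0.016
(np.float64(191.0), np.float64(166.0)) c [0.7167 0.2848] rect [716.5 286.6] yaw 41.8 L 0.087 0.065 z 0.104
(np.float64(341.0), np.float64(197.0)) c [ 0.6186 -0.2395] rect [ 619.8 -239.6] yaw 4.5 L 0.131 0.032 z 0.03
(np.float64(302.0), np.float64(203.0)) c [ 0.595  -0.1047] rect [ 596.1 -104.7] yaw 159.6 L 0.074 0.029 z 0.032
(np.float64(339.0), np.float64(230.0)) c [ 0.5023 -0.234 ] rect [ 501.7 -234.1] yaw 133.8 L 0.047 0.044 z 0.05
(np.float64(311.0), np.float64(247.0)) c [ 0.4418 -0.1359] rect [ 442.4 -136.1] yaw 175.1 L 0.131 0.03 z 0.029
(np.float64(341.0), np.float64(259.0)) c [ 0.4035 -0.2383] rect [ 400.6 -239. ] yaw 112.8 L 0.054 0.04 z 0.087
(np.float64(369.0), np.float64(274.0)) c [ 0.3568 -0.3348] rect [ 357.6 -339.7] yaw 94.2 L 0.058 0.038 z 0.087
(np.float64(167.0), np.float64(282.0)) c [0.3148 0.3481] rect [314.9 347.7] yaw 53.9 L 0.068 0.064 z 0.089
t 12.6 tcp [606.4 -87.6 204.8] jaw 80.8 w 55.6 q6 -1.75 -> d [  18.6  -26.4 -201.8] turn -0.096 F [ 0.3  0.4 -0.2]
```

View pics/t6c.png

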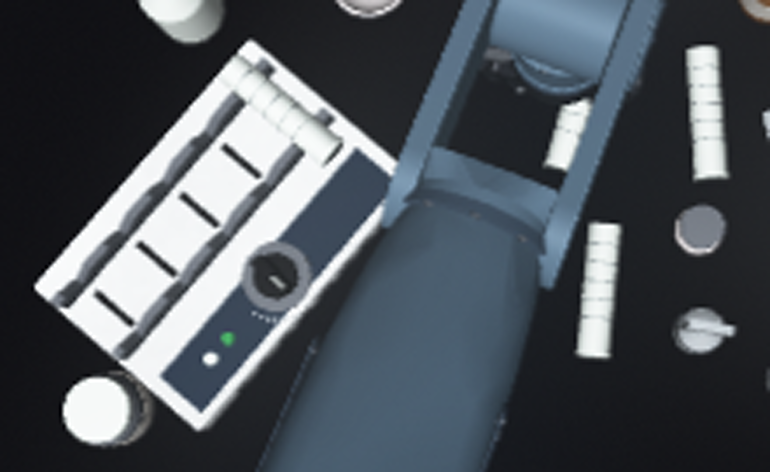

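View pics/s6c.png

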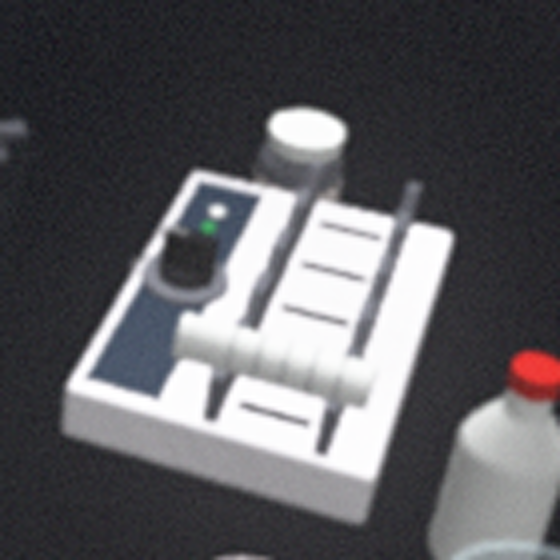

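```bash
cat > rack.py <<'E'
from go import *
def rack(n,d):
    W=cloud(n,d); yaw=np.radians(50.9); ex=np.array([np.cos(yaw),np.sin(yaw)]); ey=np.array([-ex[1],ex[0]]); o=np.array([.5111,.2512])
    x=(W[...,:2]-o)@ex; y=(W[...,:2]-o)@ey; z=W[...,2]
    for g in(-.124,-.062,0,.062,.124):
        m=(abs(x)<.085)&(abs(y-g)<.03)&(z>.095)&(z<.2)
        if m.sum()<20: continue
        q=np.polyfit(x[m],y[m],1); qz=np.polyfit(x[m],z[m],1)
        print(n,"groove",g,"n",m.sum(),"x range",np.percentile(x[m],[1,99]).round(4),"y mean",y[m].mean().round(4),"slope",q[0].round(3),"top z",np.percentile(z[m],90).round(4),"zslope",qz[0].round(3))
E
python3 - <<'E'
from rack import *
for n,k in(("top","t6"),("scene","s6")): rack(n,np.load(k+".npz")["d"])
E
```

```text
top groove -0.124 n 376 x range [-0.0716  0.0571] y mean -0.1217 slope -0.002 top z 0.1134 zslope 0.002
scene groove -0.124 n 442 x range [-0.0702  0.0578] y mean -0.1305 slope 0.006 top z 0.1086 zslope -0.003
```

Request:
servo_tool:
  commands: "18 -26 -30 -0.1 0.3; 0 0 -45 0 0.3; 0 0 -45 0 0.3; 0 0 -45 0 0.3; 0 0 -28 0 0.3; 0 0 -7 0 0.3; 0 0 0 0 0.3; 0 0 0 0 0.3"

```text
time_s: 13.4
position: [0.6262, -0.1146, -0.031]
eef_rot: [0.562, -0.431, 0.561, 0.429]
contact_force: [-0.2, -0.2, 0.1]
grip_width: 0.0555
```

Request:
servo_tool:
  commands: "0 0 0 0 -1; 0 0 0 0 -1; 0 0 0 0 -1; 0 0 0 0 -1"

```text
time_s: 13.8
position: [0.6263, -0.115, -0.0304]
eef_rot: [0.562, -0.431, 0.561, 0.429]
contact_force: [-0.3, 1.2, 5.5]
grip_width: 0.0302
```

Run:
```python
from go import *
to(562,215,85,140.9)
```

```text
t 13.8 tcp [ 626.3 -115.     7.6] jaw 74.8 w 30.2 q6 -1.67 -> d [-64.3 330.   77.4] turn 1.153 F [-0.3  1.2  5.5]
```

Request:
servo_tool:
  commands: "0 0 45 0 -1; 0 0 45 0 -1; 0 0 40 0.15 -1; -9 45 10 0.15 -1; -9 47 0 0.15 -1; -9 47 0 0.15 -1; -9 47 0 0.15 -1; -9 47 0 0.15 -1"

```text
time_s: 14.6
position: [0.5793, 0.1202, 0.1084]
eef_rot: [-0.317, 0.633, -0.317, -0.631]
contact_force: [0.5, 1.5, -1.4]
grip_width: 0.0302
```

Request:
servo_tool:
  commands: "-9 47 0 0.15 -1; -10 47 0 0.1 -1; 0 0 -20 0 -1; 0 0 -20 0 -1; 0 0 -10 0 -1; 0 0 0 0 -1; 0 0 0 0 -1"

```text
time_s: 15.3
position: [0.5611, 0.2122, 0.0579]
eef_rot: [-0.238, 0.666, -0.238, -0.666]
contact_force: [0.3, -0.4, -1.0]
grip_width: 0.0302
```

Run:
```python
from go import *
to(562,215,88,140.9)
```

```text
t 15.3 tcp [561.1 212.2  95.9] jaw 140.7 w 30.2 q6 -2.29 -> d [ 0.9  2.8 -7.9] turn 0.004 F [ 0.3 -0.4 -1. ]
```

Request:
servo_tool:
  commands: "1 3 -4 0 -1; 0 0 -3 0 -1; 0 0 0 0 -1; 0 0 0 0 -1"

```text
time_s: 15.7
position: [0.5628, 0.2159, 0.0523]
eef_rot: [-0.238, 0.667, -0.237, -0.665]
contact_force: [-3.5, -0.4, 9.9]
grip_width: 0.0302
```

Request:
servo_tool:
  commands: "0 0 0 0 0; 0 0 0 0 0; 0 0 0 0 0; 0 0 20 0 0; 0 0 40 0 0; 0 0 40 0 0; 0 -40 20 -0.15 0.3; 0 -45 0 -0.15 0.3"

```text
time_s: 16.5
position: [0.564, 0.131, 0.1744]
eef_rot: [-0.337, 0.625, -0.334, -0.62]
contact_force: [1.2, -0.7, 0.5]
grip_width: 0.0553
```

Request:
servo_tool:
  commands: "10 -48 0 -0.15 0.3; 10 -48 0 -0.15 0.3; 10 -48 0 -0.15 0.3; 10 -48 0 -0.05 0.3; 10 -48 0 0 0.3; 0 -49 0 0 0.3; 0 -40 0 0 0.3; 0 0 0 0 0.3"

```text
time_s: 17.3
position: [0.6108, -0.2042, 0.1695]
eef_rot: [-0.479, 0.52, -0.48, -0.519]
contact_force: [-0.5, -0.3, -0.7]
grip_width: 0.0553
```

Run:
```python
from rack import *
im,d=cap("top","t7"); tubes(im,d); rack("top",d)
im,d=cap("scene","s7"); rack("scene",d);  cv2.imwrite("pics/s7c.png",cv2.resize(im[140:300,200:450,::-1],None,fx=3,fy=3,interpolation=cv2.INTER_CUBIC))
to(620,-240.5,4,94.5)
```

```text
(np.float64(403.0), np.float64(128.0)) c [ 0.8679 -0.4544] rect [ 869.8 -454.5] yaw 143.6 L 0.097 0.066 z 0.11
(np.float64(245.0), np.float64(158.0)) c [0.7494 0.0977] rect [749.8  97.7] yaw 92.7 L 0.077 0.079 z 0.017
(np.float64(191.0), np.float64(166.0)) c [0.7168 0.2847] rect [716.5 286.6] yaw 40.9 L 0.087 0.067 z 0.105
(np.float64(341.0), np.float64(204.0)) c [ 0.5952 -0.2398] rect [ 591.7 -240.4] yaw 178.6 L 0.08 0.032 z 0.029
(np.float64(340.0), np.float64(259.0)) c [ 0.4034 -0.2381] rect [ 400.6 -239. ] yaw 112.9 L 0.054 0.04 z 0.086
(np.float64(369.0), np.float64(274.0)) c [ 0.3568 -0.3346] rect [ 357.6 -338. ] yaw 95.6 L 0.062 0.038 z 0.088
(np.float64(167.0), np.float64(282.0)) c [0.3153 0.3486] rect [314.9 347.7] yaw 85.3 L 0.065 0.062 z 0.089
top groove -0.124 n 375 x range [-0.0712  0.0576] y mean -0.1217 slope -0.003 top z 0.1129 zslope 0.003
top groove -0.062 n 387 x range [-0.0659  0.0627] y mean -0.0602 slope 0.004 top z 0.1126 zslope -0.0
scene groove -0.124 n 448 x range [-0.0703  0.0578] y mean -0.1307 slope 0.004 top z 0.1087 zslope -0.004
scene groove -0.062 n 412 x range [-0.0653  0.0626] y mean -0.0687 slope -0.0 top z 0.1084 zslope -0.002
t 17.4 tcp [ 611.  -199.3  207.4] jaw 94.7 w 55.5 q6 -2.15 -> d [   9.   -41.2 -203.4] turn -0.004 F [0.8 1.4 0.1]
```

View pics/s7c.png

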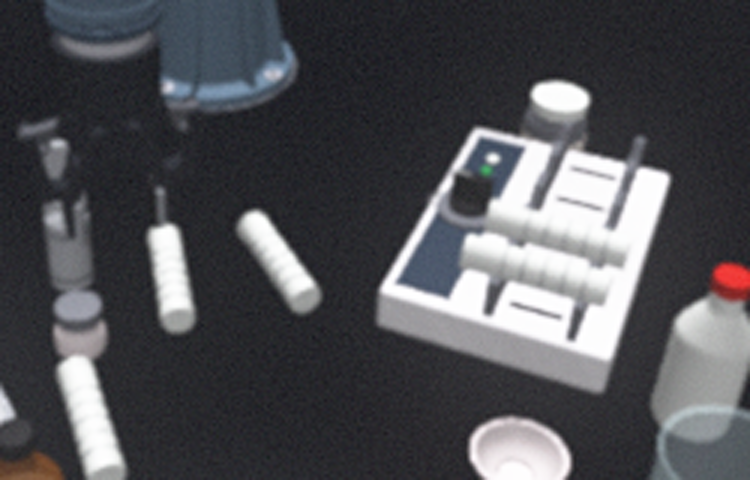

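Two tubes are seated side by side in the rack, and the other three have not moved. Next is the tube at (620,-240).

Request:
servo_tool:
  commands: "9 -41 0 0 0.3; 0 0 -45 0 0.3; 0 0 -45 0 0.3; 0 0 -45 0 0.3; 0 0 -45 0 0.3; 0 0 -15 0 0.3; 0 0 -7 0 0.3; 0 0 0 0 0.3"

```text
time_s: 18.2
position: [0.6212, -0.2389, -0.0313]
eef_rot: [-0.478, 0.521, -0.478, -0.521]
contact_force: [0.3, 1.0, 0.1]
grip_width: 0.0555
```

Request:
servo_tool:
  commands: "0 0 0 0 0.3; 0 0 0 0 -1; 0 0 0 0 -1; 0 0 0 0 -1; 0 0 0 0 -1"

```text
time_s: 18.7
position: [0.622, -0.2403, -0.0295]
eef_rot: [-0.479, 0.522, -0.478, -0.52]
contact_force: [-0.7, 0.9, 6.3]
grip_width: 0.0303
```

Run:
```python
from go import *
to(513.6,254.3,88,140.9)
```

```text
t 18.7 tcp [ 622.  -240.3    8.5] jaw 94.9 w 30.3 q6 -2.2 -> d [-108.4  494.6   79.5] turn 0.803 F [-0.7  0.9  6.3]
```

Request:
servo_tool:
  commands: "0 0 45 0 -1; 0 0 45 0 -1; -8 40 45 0 -1; -10 45 10 0.1 -1; -10 45 0 0.1 -1; -10 45 0 0.1 -1; -10 45 0 0.1 -1; -10 45 0 0.1 -1"

```text
time_s: 19.5
position: [0.5636, 0.02, 0.1062]
eef_rot: [-0.334, 0.624, -0.333, -0.623]
contact_force: [1.1, 0.3, -1.4]
grip_width: 0.0297
```

Request:
servo_tool:
  commands: "-10 45 0 0.1 -1; -10 45 0 0.1 -1; -10 45 0 0.1 -1; -10 46 0 0 -1; -10 48 0 0 -1; 0 0 -20 0 -1; 0 0 -15 0 -1; 0 0 0 0 -1"

```text
time_s: 20.3
position: [0.5119, 0.2466, 0.0678]
eef_rot: [0.237, -0.665, 0.239, 0.667]
contact_force: [-0.8, -0.5, -0.5]
grip_width: 0.0301
```

Run:
```python
from go import *
to(513.6,254.3,89,140.9)
```

```text
t 20.3 tcp [511.9 246.6 105.8] jaw 140.7 w 30.1 q6 -2.22 -> d [  1.7   7.7 -16.8] turn 0.003 F [-0.8 -0.5 -0.5]
```

Request:
servo_tool:
  commands: "2 7 0 0 -1; 0 0 -8 0 -1; 0 0 -6 0 -1; 0 0 -2 0 -1; 0 0 0 0 -1; 0 0 0 0 -1"

```text
time_s: 20.9
position: [0.5163, 0.2543, 0.0551]
eef_rot: [-0.238, 0.666, -0.238, -0.666]
contact_force: [-3.1, -1.4, 8.3]
grip_width: 0.0304
```

Request:
servo_tool:
  commands: "0 0 0 0 0; 0 0 0 0 0; 0 0 0 0 0; 0 0 20 0 0; 0 0 40 0 0; 0 0 40 0 0; 0 -40 20 -0.15 0.3; 0 -45 0 -0.15 0.3"

```text
time_s: 21.7
position: [0.5184, 0.1699, 0.1782]
eef_rot: [-0.337, 0.625, -0.334, -0.62]
contact_force: [-0.1, -0.7, 0.4]
grip_width: 0.0555
```

Request:
servo_tool:
  commands: "-10 -48 0 -0.15 0.3; -10 -48 0 -0.15 0.3; -10 -48 0 -0.05 0.3; 0 0 0 0 0.3; 0 0 0 0 0.3"

```text
time_s: 22.2
position: [0.4859, 0.0243, 0.1741]
eef_rot: [-0.439, 0.555, -0.439, -0.554]
contact_force: [0.0, 0.1, -0.1]
grip_width: 0.0556
```

Run:
```python
from rack import *
im,d=cap("top","t8"); tubes(im,d); rack("top",d)
cv2.imwrite("pics/t8c.png",cv2.resize(im[165:300,140:360,::-1],None,fx=3.5,fy=3.5,interpolation=cv2.INTER_CUBIC))
im,d=cap("scene","s8"); rack("scene",d); tubes(im,d,"scene"); cv2.imwrite("pics/s8c.png",cv2.resize(im[140:300,200:450,::-1],None,fx=3,fy=3,interpolation=cv2.INTER_CUBIC))
to(443.5,-26,4,99.1)
```

```text
(np.float64(403.0), np.float64(128.0)) c [ 0.8679 -0.4543] rect [ 869.8 -454.5] yaw 143.2 L 0.097 0.066 z 0.11
(np.float64(245.0), np.float64(158.0)) c [0.7493 0.0977] rect [749.8  97.7] yaw 96.4 L 0.079 0.079 z 0.017
(np.float64(191.0), np.float64(166.0)) c [0.7169 0.2846] rect [717.2 287. ] yaw 40.0 L 0.087 0.067 z 0.105
(np.float64(339.0), np.float64(230.0)) c [ 0.5023 -0.234 ] rect [ 501.7 -234.1] yaw 133.8 L 0.047 0.044 z 0.049
(np.float64(279.0), np.float64(249.0)) c [ 0.4346 -0.0276] rect [440.9 -25.2] yaw 6.0 L 0.13 0.035 z 0.03
(np.float64(311.0), np.float64(247.0)) c [ 0.4418 -0.136 ] rect [ 442.4 -135.8] yaw 175.1 L 0.131 0.032 z 0.029
(np.float64(340.0), np.float64(259.0)) c [ 0.4035 -0.238 ] rect [ 400.8 -238.6] yaw 111.3 L 0.054 0.04 z 0.087
(np.float64(369.0), np.float64(274.0)) c [ 0.3567 -0.3344] rect [ 357.6 -338. ] yaw 96.7 L 0.062 0.039 z 0.087
(np.float64(167.0), np.float64(282.0)) c [0.3145 0.3478] rect [314.9 347.7] yaw 53.7 L 0.073 0.065 z 0.089
(np.float64(269.0), np.float64(353.0)) c [ 0.0877 -0.0037] rect [90.6 -3.1] yaw 90.3 L 0.16 0.06 z 0.01
top groove -
[... 1452 characters left out ...]
3.2] yaw 3.2 L 0.084 0.033 z 0.032
(np.float64(257.0), np.float64(232.0)) c [ 0.4557 -0.137 ] rect [ 452.2 -137. ] yaw 175.1 L 0.169 0.034 z 0.025
(np.float64(224.0), np.float64(234.0)) c [ 0.4423 -0.2319] rect [ 437.1 -228.6] yaw 0.1 L 0.127 0.043 z 0.047
(np.float64(226.0), np.float64(254.0)) c [ 0.53   -0.2356] rect [ 528.5 -236. ] yaw 74.6 L 0.048 0.05 z 0.017
(np.float64(373.0), np.float64(292.0)) c [0.7485 0.0991] rect [746.5 100.1] yaw 142.7 L 0.088 0.084 z 0.014
(np.float64(209.0), np.float64(325.0)) c [ 0.7559 -0.3043] rect [ 750.6 -299.9] yaw 94.9 L 0.067 0.067 z 0.046
t 22.3 tcp [486.   26.1 212. ] jaw 103.5 w 55.8 q6 -2.0 -> d [ -42.5  -52.1 -208. ] turn -0.077 F [-0.3  0.5 -0.6]
```

View pics/s8c.png

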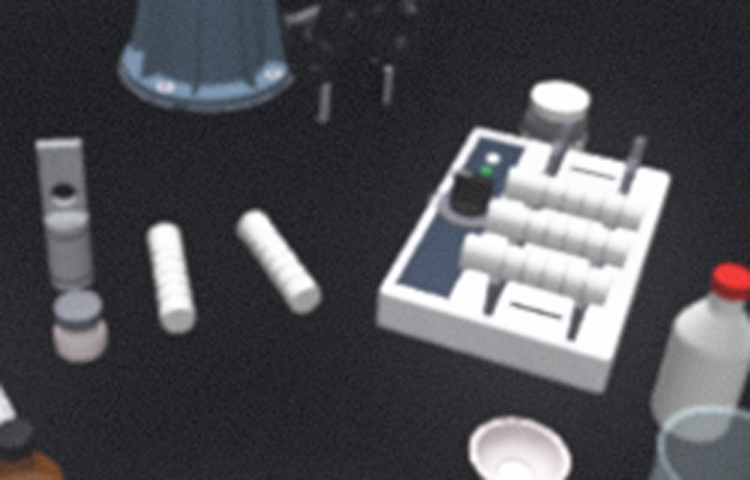

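Three tubes are seated. Next is the tube at (443.5,-26).

Request:
servo_tool:
  commands: "-21 -26 0 -0.08 0.3; -21 -26 -30 0 0.3; 0 0 -45 0 0.3; 0 0 -45 0 0.3; 0 0 -45 0 0.3; 0 0 -30 0 0.3; 0 0 -11 0 0.3; 0 0 0 0 0.3"

```text
time_s: 23.1
position: [0.4428, -0.0251, -0.0332]
eef_rot: [0.459, -0.537, 0.46, 0.539]
contact_force: [0.7, 0.2, 0.3]
grip_width: 0.0557
```

Request:
servo_tool:
  commands: "0 0 0 0 0.3; 0 0 0 0 -1; 0 0 0 0 -1; 0 0 0 0 -1; 0 0 0 0 -1"

```text
time_s: 23.6
position: [0.4456, -0.0269, -0.0301]
eef_rot: [-0.46, 0.538, -0.459, -0.536]
contact_force: [-0.2, 1.1, 7.1]
grip_width: 0.0302
```

Run:
```python
from go import *
to(465.5,293.4,89,140.9)
```

```text
t 23.6 tcp [445.6 -26.9   7.9] jaw 98.9 w 30.2 q6 -2.05 -> d [ 19.9 320.3  81.1] turn 0.733 F [-0.2  1.1  7.1]
```

Request:
servo_tool:
  commands: "0 0 45 0 -1; 0 0 45 0 -1; 0 20 45 0.1 -1; 0 45 10 0.1 -1; 0 45 0 0.1 -1; 5 45 0 0.1 -1; 5 45 0 0.1 -1; 5 45 0 0.1 -1"

```text
time_s: 24.4
position: [0.4593, 0.2205, 0.1145]
eef_rot: [-0.28, 0.65, -0.279, -0.649]
contact_force: [-0.0, -0.8, -0.1]
grip_width: 0.0298
```

Request:
servo_tool:
  commands: "5 45 0 0.13 -1; 0 30 0 0 -1; 0 0 0 0 -1; 0 0 -20 0 -1; 0 0 -15 0 -1; 0 0 -5 0 -1; 0 0 0 0 -1; 0 0 0 0 -1"

```text
time_s: 25.2
position: [0.4643, 0.2931, 0.0735]
eef_rot: [-0.238, 0.666, -0.238, -0.666]
contact_force: [0.2, -0.3, -0.5]
grip_width: 0.03
```

Run:
```python
from go import *
to(465.5,293.4,91,140.9)
```

```text
t 25.2 tcp [464.3 293.1 111.5] jaw 140.7 w 30.0 q6 -2.11 -> d [  1.2   0.3 -20.5] turn 0.004 F [ 0.2 -0.3 -0.5]
```

Request:
servo_tool:
  commands: "1 0 -12 0 -1; 0 0 -6 0 -1; 0 0 -3 0 -1; 0 0 0 0 -1; 0 0 0 0 -1"

```text
time_s: 25.7
position: [0.4644, 0.2935, 0.0517]
eef_rot: [0.237, -0.666, 0.238, 0.666]
contact_force: [-1.8, 0.9, 0.2]
grip_width: 0.0303
```

Request:
servo_tool:
  commands: "0 0 0 0 0; 0 0 0 0 0; 0 0 0 0 0; 0 0 20 0 0; 0 0 40 0 0; 0 0 40 0 0; 0 -40 20 -0.15 0.3; 0 -45 0 -0.15 0.3"

```text
time_s: 26.5
position: [0.4675, 0.2091, 0.1764]
eef_rot: [-0.337, 0.625, -0.334, -0.62]
contact_force: [1.2, -1.4, 0.4]
grip_width: 0.0553
```

Request:
servo_tool:
  commands: "0 -49 0 -0.15 0.3; 0 -49 0 -0.15 0.3; 0 -49 0 -0.15 0.3; 0 -49 0 -0.15 0.3; 0 -49 0 -0.05 0.3; 0 -40 0 0 0.3; 0 0 0 0 0.3"

```text
time_s: 27.2
position: [0.4651, -0.0812, 0.1725]
eef_rot: [0.517, -0.483, 0.518, 0.481]
contact_force: [0.2, 0.2, -0.0]
grip_width: 0.0556
```

Run:
```python
from rack import *
im,d=cap("top","t9"); rack("top",d)
im,d=cap("scene","s9"); rack("scene",d); cv2.imwrite("pics/s9c.png",cv2.resize(im[140:300,170:440,::-1],None,fx=2.9,fy=2.9,interpolation=cv2.INTER_CUBIC))
to(443.3,-137,4,85.1)
```

```text
top groove -0.124 n 376 x range [-0.0713  0.0578] y mean -0.1217 slope -0.005 top z 0.1138 zslope -0.007
top groove -0.062 n 382 x range [-0.0664  0.0621] y mean -0.0602 slope -0.002 top z 0.1137 zslope 0.001
top groove 0 n 388 x range [-0.0641  0.0646] y mean 0.0014 slope -0.0 top z 0.1126 zslope -0.002
top groove 0.062 n 390 x range [-0.0667  0.0622] y mean 0.0628 slope 0.004 top z 0.113 zslope 0.002
scene groove -0.124 n 436 x range [-0.0699  0.0578] y mean -0.1306 slope 0.0 top z 0.109 zslope -0.005
scene groove -0.062 n 404 x range [-0.0651  0.0629] y mean -0.0687 slope -0.001 top z 0.1087 zslope 0.003
scene groove 0 n 370 x range [-0.0625  0.0646] y mean -0.007 slope 0.008 top z 0.1082 zslope 0.0
scene groove 0.062 n 336 x range [-0.0659  0.062 ] y mean 0.0551 slope 0.003 top z 0.1085 zslope -0.0
t 27.3 tcp [464.8 -77.2 210.1] jaw 86.1 w 55.5 q6 -1.92 -> d [ -21.5  -59.8 -206.1] turn -0.018 F [ 0.3  0.9 -0.9]
```

View pics/s9c.png

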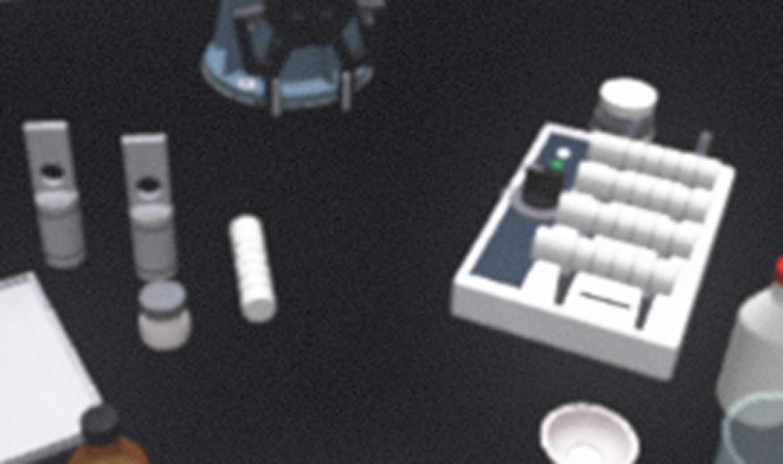

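Four are seated and the fifth is unmoved at scene (257,232).

Request:
servo_tool:
  commands: "-11 -30 0 -0.02 0.3; -11 -30 -30 0 0.3; 0 0 -45 0 0.3; 0 0 -45 0 0.3; 0 0 -45 0 0.3; 0 0 -30 0 0.3; 0 0 -10 0 0.3; 0 0 0 0 0.3"

```text
time_s: 28.1
position: [0.4421, -0.1348, -0.0339]
eef_rot: [0.52, -0.478, 0.521, 0.48]
contact_force: [0.2, -0.4, 0.9]
grip_width: 0.0556
```

Request:
servo_tool:
  commands: "0 0 0 0 0.3; 0 0 0 0 -1; 0 0 0 0 -1; 0 0 0 0 -1; 0 0 0 0 -1"

```text
time_s: 28.6
position: [0.4445, -0.1372, -0.031]
eef_rot: [0.521, -0.48, 0.52, 0.477]
contact_force: [0.2, 1.1, 6.9]
grip_width: 0.0307
```

Run:
```python
from rack import *
to(417.4,332.5,89,140.9)
yaw=np.radians(50.9); ex=np.array([np.cos(yaw),np.sin(yaw)]); ey=np.array([-ex[1],ex[0]]); o=np.array([.5111,.2512])
for c in((.316,.3495),): print("jar local",((np.array(c)-o)@ex,(np.array(c)-o)@ey))
for n,k in(("top","t0"),("scene","s9")):
    d=np.load(("top0" if n=="top" else k)+".npz")["d"]; W=cloud(n,d); x=(W[...,:2]-o)@ex; y=(W[...,:2]-o)@ey
    m=(W[...,2]>.078)&(W[...,2]<.1)&(y>.15)&(y<.26)&(x<.05)&(x>-.2); print(n,m.sum(),x[m].min(),x[m].max(),y[m].min(),y[m].max())
```

```text
t 28.6 tcp [ 444.5 -137.2    7. ] jaw 85.1 w 30.7 q6 -2.04 -> d [-27.1 469.7  82. ] turn 0.973 F [0.2 1.1 6.9]
jar local (np.float64(-0.04675948821520248), np.float64(0.21340208588917856))
top 297 -0.08936471288406155 0.04309344336367247 0.15020967140938388 0.23205523661252392
scene 183 -0.08855567050358663 0.03769523986647144 0.15054548745115812 0.2279440143185411
```

Request:
servo_tool:
  commands: "0 0 45 0 -1; 0 0 45 0 -1; 0 20 45 0.1 -1; 0 45 15 0.1 -1; 0 48 0 0.1 -1; 0 48 0 0.1 -1; 0 48 0 0.1 -1; 0 48 0 0.1 -1"

```text
time_s: 29.4
position: [0.4431, 0.1223, 0.1184]
eef_rot: [-0.356, 0.612, -0.355, -0.611]
contact_force: [0.1, -0.5, -0.5]
grip_width: 0.0302
```

Request:
servo_tool:
  commands: "0 48 0 0.1 -1; -10 48 0 0.1 -1; -10 48 0 0.1 -1; -7 48 0 0.07 -1; 0 20 0 0 -1; 0 0 0 0 -1; 0 0 -20 0 -1; 0 0 -10 0 -1"

```text
time_s: 30.2
position: [0.4155, 0.3316, 0.0865]
eef_rot: [0.238, -0.666, 0.238, 0.666]
contact_force: [0.1, 0.4, -0.8]
grip_width: 0.03
```

Run:
```python
from go import *
to(417.4,332.5,91,140.9)
```

```text
t 30.2 tcp [415.5 331.6 124.5] jaw 140.7 w 30.0 q6 -2.01 -> d [  1.9   0.9 -33.5] turn 0.004 F [ 0.1  0.4 -0.8]
```

Request:
servo_tool:
  commands: "2 1 -15 0 -1; 0 0 -10 0 -1; 0 0 -3 0 -1; 0 0 0 0 -1; 0 0 0 0 -1"

```text
time_s: 30.7
position: [0.4183, 0.3335, 0.0594]
eef_rot: [-0.238, 0.666, -0.238, -0.666]
contact_force: [0.5, 0.2, -0.9]
grip_width: 0.0302
```

Request:
servo_tool:
  commands: "0 0 -6 0 -1; 0 0 -2 0 -1; 0 0 0 0 -1; 0 0 0 0 0; 0 0 0 0 0; 0 0 0 0 0; 0 0 20 0 0; 0 0 40 0 0"

```text
time_s: 31.5
position: [0.4152, 0.332, 0.1084]
eef_rot: [0.236, -0.664, 0.24, 0.668]
contact_force: [0.9, 0.3, 0.2]
grip_width: 0.0427
```

Request:
servo_tool:
  commands: "0 0 40 0 0; 0 -40 20 -0.15 0; 0 -45 0 -0.15 0; 0 -45 0 -0.15 0.3; 0 -49 0 -0.15 0.3; 0 -49 0 -0.15 0.3; 0 -49 0 -0.15 0.3; 0 -49 0 -0.05 0.3"

```text
time_s: 32.3
position: [0.4176, 0.0057, 0.1713]
eef_rot: [0.517, -0.483, 0.517, 0.482]
contact_force: [0.3, -0.4, 0.3]
grip_width: 0.0553
```

Request:
servo_tool:
  commands: "0 -49 0 0 0.3; 0 -45 0 0 0.3; 0 -45 0 0 0.3; 0 0 0 0 0.3; 0 0 0 0 0.3"

```text
time_s: 32.8
position: [0.4175, -0.1323, 0.1709]
eef_rot: [0.517, -0.483, 0.517, 0.483]
contact_force: [-0.1, -0.7, -0.7]
grip_width: 0.0554
```

Run:
```python
from rack import *
im,d=cap("top","t10"); rack("top",d)
im,d=cap("scene","s10"); rack("scene",d); cv2.imwrite("pics/s10.png",cv2.resize(im[100:310,110:440,::-1],None,fx=2.4,fy=2.4,interpolation=cv2.INTER_CUBIC))
W=cloud("scene",d)
for nm,y0,y1 in(("S1",-.255,-.205),("S2",-.35,-.295)):
    m=(W[...,0]>.33)&(W[...,0]<.44)&(W[...,1]>y0)&(W[...,1]<y1)&(W[...,2]>.128)&(W[...,2]<.158); b=W[m]
    q=np.polyfit(b[:,1],b[:,0],1); print(nm,m.sum(),b.mean(0).round(4),"plate dir deg",90-np.degrees(np.arctan(q[0])),b[:,1].min().round(4),b[:,1].max().round(4))
to(404,-230.5,124,83)
```

```text
top groove -0.124 n 378 x range [-0.0713  0.0576] y mean -0.1219 slope 0.006 top z 0.1132 zslope 0.004
top groove -0.062 n 379 x range [-0.0662  0.0624] y mean -0.0602 slope 0.003 top z 0.1128 zslope 0.002
top groove 0 n 382 x range [-0.0641  0.0642] y mean 0.0016 slope 0.005 top z 0.1132 zslope -0.004
top groove 0.062 n 384 x range [-0.0663  0.0616] y mean 0.0628 slope -0.002 top z 0.1121 zslope -0.007
top groove 0.124 n 392 x range [-0.0647  0.0635] y mean 0.1248 slope -0.006 top z 0.1122 zslope -0.003
scene groove -0.124 n 442 x range [-0.0701  0.0576] y mean -0.1308 slope 0.005 top z 0.1091 zslope -0.002
scene groove -0.062 n 400 x range [-0.0649  0.0626] y mean -0.0686 slope 0.003 top z 0.1088 zslope -0.001
scene groove 0 n 366 x range [-0.0629  0.0645] y mean -0.0071 slope 0.006 top z 0.1084 zslope -0.002
scene groove 0.062 n 331 x range [-0.0653  0.0621] y mean 0.0551 slope 0.01 top z 0.1085 zslope -0.008
scene groove 0.124 n 305 x range [-0.0642  0.0627] y mean 0.117 slope 0.005 top z 0.1082 zslope -0.008
S1 131 [ 0.4072 -0.2313  0.1437] plate dir deg 83.85064123931171 -0.2514 -0.211
S2 126 [ 0.3621 -0.3221  0.1432] plate dir deg 81.49451920069714 -0.3427 -0.3023
t 32.9 tcp [ 417.7 -130.6  208.8] jaw 86.3 w 55.7 q6 -2.08 -> d [-13.7 -99.9 -84.8] turn -0.058 F [0.5 1.3 0.1]
```

View pics/s10.png

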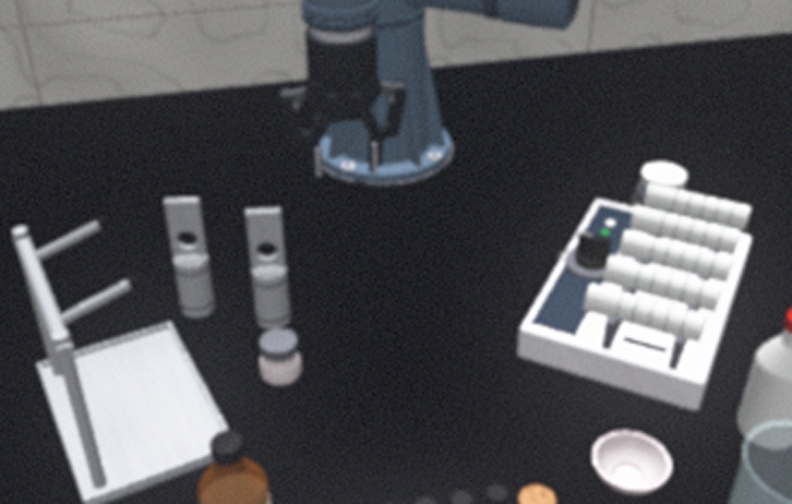

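All five tubes are seated, the first about 6 mm off centre. Now sampler 1.

Request:
servo_tool:
  commands: "-7 -48 0 -0.05 0.5; -7 -48 0 0 0.5; 0 -4 0 0 0.5; 0 0 -30 0 0.5; 0 0 -30 0 0.5; 0 0 -15 0 0.5; 0 0 -5 0 0.5; 0 0 0 0 0.5"
  force: 70

```text
time_s: 33.7
position: [0.404, -0.2299, 0.0906]
eef_rot: [0.527, -0.47, 0.527, 0.472]
contact_force: [0.0, 0.8, 0.4]
grip_width: 0.0642
```

Run:
```python
from go import *
to(403.5,-230.5,126,83.2)
```

```text
t 33.7 tcp [ 404.  -229.9  128.6] jaw 83.5 w 64.2 q6 -2.23 -> d [-0.5 -0.6 -2.6] turn -0.006 F [0.  0.8 0.4]
```

Request:
servo_tool:
  commands: "0 0 0 0 -1; 0 0 0 0 -1; 0 0 0 0 -1; 0 0 0 0 -1; 0 0 0 0 -1"

```text
time_s: 34.2
position: [0.4049, -0.2315, 0.0926]
eef_rot: [0.528, -0.471, 0.527, 0.47]
contact_force: [0.1, 2.9, 6.1]
grip_width: 0.0389
```

Request:
servo_tool:
  commands: "0 0 10 0 -1; 0 0 30 0 -1; 0 0 40 0 -1; 0 0 35 0 -1; 0 0 0 0 -1; 0 0 0 0 -1"

```text
time_s: 34.8
position: [0.404, -0.2318, 0.2068]
eef_rot: [0.528, -0.471, 0.528, 0.47]
contact_force: [0.9, 0.6, -3.5]
grip_width: 0.0389
```

Run:
```python
from go import *
im,d=cap("scene","s11"); cv2.imwrite("pics/s11.png",cv2.resize(im[100:310,110:330,::-1],None,fx=2.8,fy=2.8,interpolation=cv2.INTER_CUBIC))
to(462,-364,240,15.4)
```

```text
t 34.9 tcp [ 403.2 -231.1  243.3] jaw 83.4 w 38.8 q6 -2.23 -> d [  58.8 -132.9   -3.3] turn -1.187 F [ 0.3  0.4 -3.5]
```

View pics/s11.png

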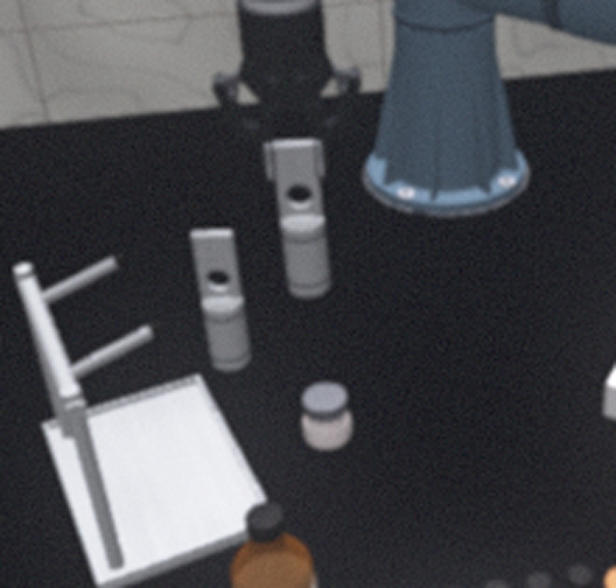

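Request:
servo_tool:
  commands: "21 -13 0 -0.148 -1; 21 -13 0 -0.148 -1; 21 -13 0 -0.148 -1; 21 -13 0 -0.148 -1; 21 -13 0 -0.148 -1; 21 -13 0 -0.148 -1; 21 -13 0 -0.148 -1; 21 -13 0 -0.148 -1"

```text
time_s: 35.65
position: [0.5713, -0.335, 0.2026]
eef_rot: [0.7, -0.092, 0.702, 0.095]
contact_force: [0.2, -1.1, -3.3]
grip_width: 0.0385
```

Request:
servo_tool:
  commands: "0 0 0 0 -1; 0 0 0 0 -1; 0 0 0 0 -1"

```text
time_s: 35.95
position: [0.5706, -0.3346, 0.2043]
eef_rot: [0.7, -0.096, 0.701, 0.097]
contact_force: [-0.2, 0.1, -3.8]
grip_width: 0.0387
```

```bash
cat > eye.py <<'E'
from go import *
def look(tag):
    for n in("scene","top"):
        im,d=cap(n,tag+n); sl=(slice(100,310),slice(90,330)) if n=="scene" else (slice(150,300),slice(300,470))
        cv2.imwrite(f"pics/{tag}{n}c.png",cv2.resize(im[sl][:,:,::-1],None,fx=3,fy=3,interpolation=cv2.INTER_CUBIC))
E
python3 - <<'E'
from eye import *
look("a"); to(575,-338,243,15.4)
E
```

```text
t 36.0 tcp [ 571.1 -334.9  243.5] jaw 15.6 w 38.7 q6 -0.98 -> d [ 3.9 -3.1 -0.5] turn -0.004 F [ 0.1  0.1 -3.6]
```

View pics/ascenec.png

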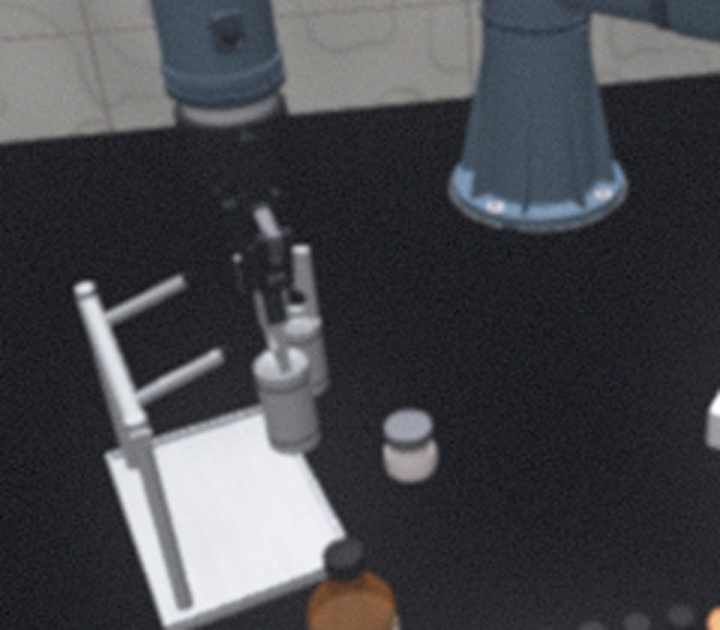

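View pics/atopc.png

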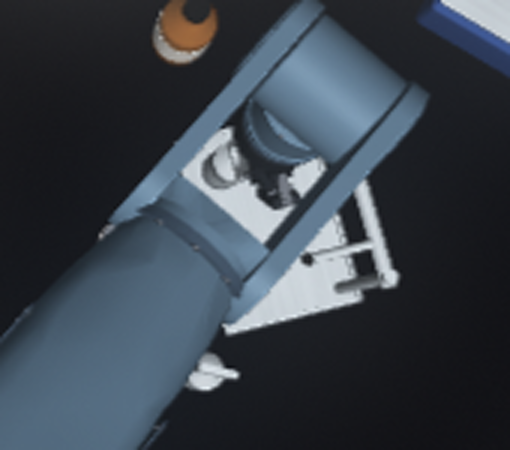

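```bash
cat >> eye.py <<'E'
from scipy.optimize import least_squares
ys=np.radians(15.4-90); sx=np.array([np.cos(ys),np.sin(ys)]); sy=np.array([-sx[1],sx[0]])
def body(tag,foot,near):
    d=np.load(tag+"scene.npz")["d"]; W=cloud("scene",d)
    m=(np.hypot(W[...,0]-near[0],W[...,1]-near[1])<.04)&(W[...,2]>foot+.012)&(W[...,2]<foot+.068)
    b=W[m]; f=lambda p:np.hypot(b[:,0]-p[0],b[:,1]-p[1])-.021
    r=least_squares(f,[near[0]-.0,near[1]],loss="soft_l1",f_scale=.002).x
    print("body n",m.sum(),"centre",r.round(4),"s",(r@sx).round(4),(r@sy).round(4),"rms",np.sqrt((f(r)**2).mean()).round(4))
    m=(np.hypot(W[...,0]-near[0],W[...,1]-near[1])<.04)&(W[...,2]>foot-.02)&(W[...,2]<foot+.1); print("zmin",np.percentile(W[m][:,2],2))
E
python3 - <<'E'
from eye import *
body("a",.113,(.571,-.335)); p=np.array([.5711,-.3349]); print("tcp s",p@sx,p@sy)
# hole/plate visible pts
E
```

```text
body n 322 centre [ 0.5723 -0.333 ] s 0.4731 0.4633 rms 0.0011
zmin 0.11344128942304267
tcp s 0.4745346495747201 0.461660141611768
```

Request:
servo_tool:
  commands: "3 1 1 0 -1; 0 0 0 0 -1; 2 -7 -2 0 -1; 2 -7 -2 0 -1; 2 -7 -2 0 -1; 2 -7 -2 0 -1; 2 -7 -2 0 -1; 0 0 0 0 -1"

```text
time_s: 36.85
position: [0.5846, -0.3707, 0.1962]
eef_rot: [0.7, -0.095, 0.701, 0.096]
contact_force: [-0.1, 0.2, -3.5]
grip_width: 0.039
```

Run:
```python
from eye import *
look("b"); to(592,-401,226,15.4); s,p,a=st(); print(p[:2]@sx,p[:2]@sy)
body("b",p[2]/1000-.1306,p[:2]/1000)
```

```text
t 37.0 tcp [ 584.7 -369.7  234.7] jaw 15.6 w 38.7 q6 -1.01 -> d [  7.3 -31.3  -8.7] turn -0.003 F [ 0.2  0.8 -3.6]
511.66776334734027 465.5691789913729
body n 334 centre [ 0.5867 -0.3692] s 0.5117 0.4675 rms 0.0011
zmin 0.10593130848866922
```

View pics/bscenec.png

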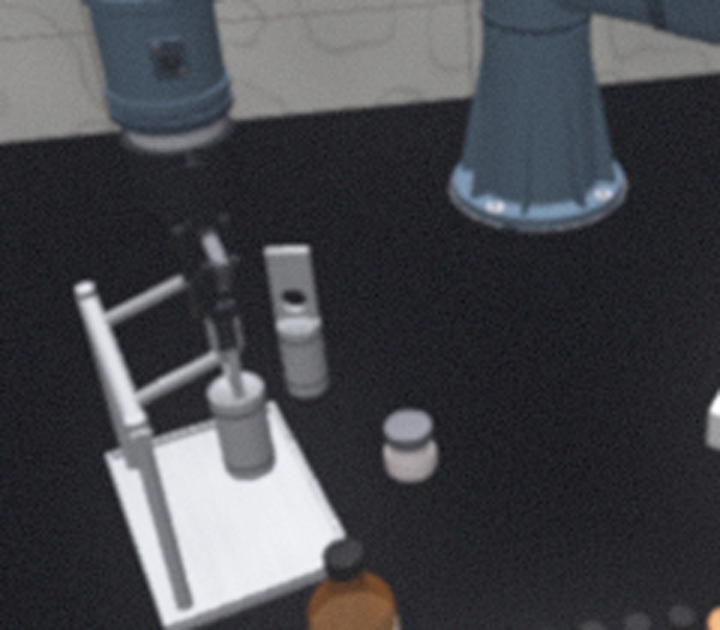

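Request:
servo_tool:
  commands: "2 -7 -2 0 -1; 2 -7 -2 0 -1; 2 -7 -2 0 -1; 2 -7 -2 0 -1; 2 -7 -2 0 -1; 0 0 0 0 -1; 0 0 0 0 -1"

```text
time_s: 37.65
position: [0.5948, -0.4046, 0.1867]
eef_rot: [0.7, -0.096, 0.701, 0.096]
contact_force: [-0.2, -0.2, -3.0]
grip_width: 0.039
```

Run:
```python
from eye import *
look("c"); to(592,-401,226,15.4); s,p,a=st(); print(p[:2]@sx,p[:2]@sy)
body("c",p[2]/1000-.1306,p[:2]/1000)
```

```text
t 37.8 tcp [ 594.9 -404.3  225.1] jaw 15.6 w 38.8 q6 -1.03 -> d [-2.9  3.3  0.9] turn -0.003 F [-0.8  0.2 -4.4]
547.7628814125427 466.1423520543913
body n 340 centre [ 0.5968 -0.403 ] s 0.547 0.4684 rms 0.0011
zmin 0.09612791234831995
```

View pics/cscenec.png

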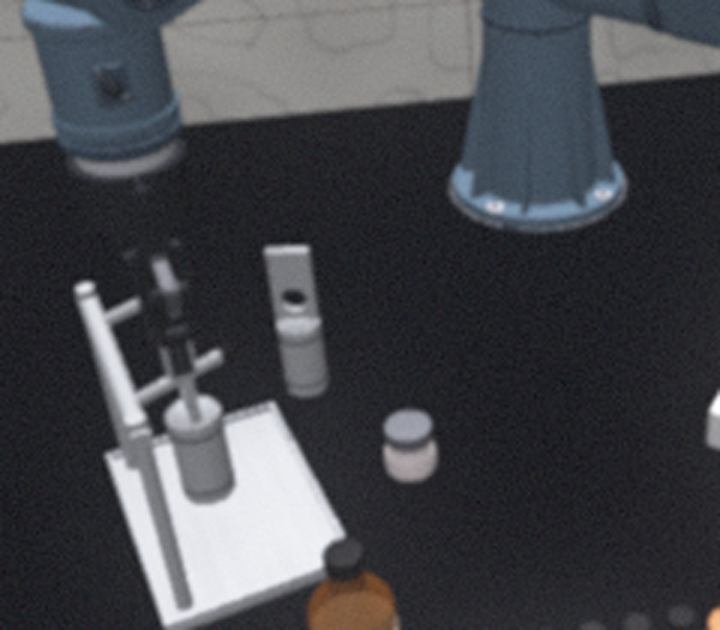

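The peg passes through the eye, with its tip visible to the right of the plate. I lower onto it.

Request:
servo_tool:
  commands: "0 0 -2 0 -1; 0 0 -2 0 -1; 0 0 -1 0 -1; 0 0 0 0 -1; 0 0 0 0 -1"

```text
time_s: 38.25
position: [0.5954, -0.4046, 0.185]
eef_rot: [0.701, -0.097, 0.7, 0.095]
contact_force: [-1.7, 2.7, 7.5]
grip_width: 0.0386
```

Request:
servo_tool:
  commands: "0 0 -1 0 -1; 0 0 -1 0 -1; 0 0 0 0 -1; 0 0 0 0 -1"

```text
time_s: 38.65
position: [0.5956, -0.4047, 0.1848]
eef_rot: [0.701, -0.097, 0.7, 0.095]
contact_force: [-4.5, 4.7, 14.0]
grip_width: 0.0386
```

Request:
servo_tool:
  commands: "0 0 2 0 -0.1; 0 0 0 0 0.1; 0 0 0 0 0.2; 0 0 0 0 0.2; 0 0 0 0 0.2; 0 0 0 0 0.2"

```text
time_s: 39.25
position: [0.5948, -0.4045, 0.1817]
eef_rot: [0.7, -0.096, 0.701, 0.096]
contact_force: [0.4, 0.2, 0.2]
grip_width: 0.0517
```

Request:
servo_tool:
  commands: "0 0 10 0 0.2; 0 0 25 0 0.2; 0 0 35 0 0.2; 0 0 20 0 0.3; -30 30 10 0.15 0.5; -30 30 0 0.15 0.5; -30 20 0 0.15 0.5; -30 10 0 0.15 0.5"

```text
time_s: 40.05
position: [0.4741, -0.3128, 0.2831]
eef_rot: [0.64, -0.301, 0.64, 0.301]
contact_force: [0.0, -0.5, 0.2]
grip_width: 0.0644
```

Run:
```python
from eye import *
look("e"); to(360.3,-321.5,128,80.5); s,p,a=st()
body("e",.088,(.597,-.403))
```

```text
t 40.1 tcp [ 472.6 -313.1  321.3] jaw 50.2 w 64.1 q6 -1.67 -> d [-112.3   -8.4 -193.3] turn 0.529 F [0.8 0.4 0.4]
body n 305 centre [ 0.5893 -0.4031] s 0.5451 0.4611 rms 0.0013
zmin 0.0921274239183391
```

View pics/escenec.png

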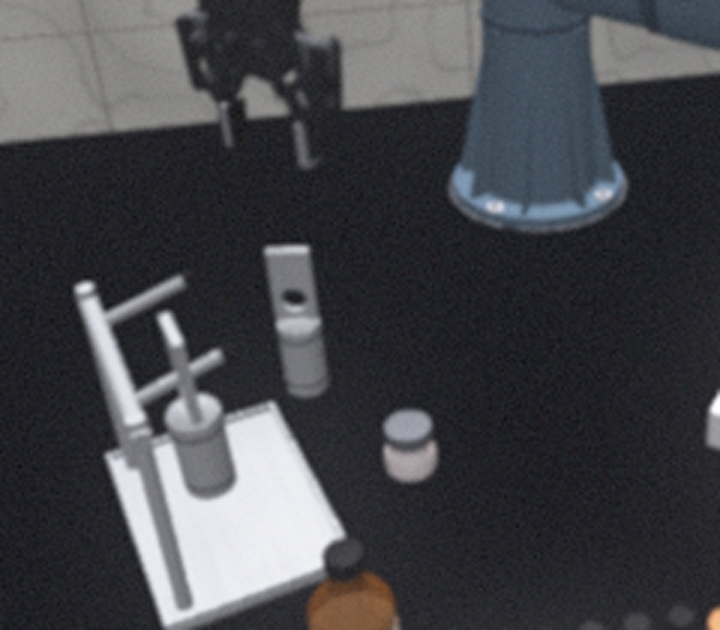

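Sampler 1 hangs on peg 2. Now sampler 2.

Request:
servo_tool:
  commands: "-38 -3 -20 0.13 0.5; -38 -3 -20 0.13 0.5; -38 -3 -20 0.13 0.5; 0 0 -40 0.14 0.5; 0 0 -20 0 0.5; 0 0 0 0 0.5; 0 0 0 0 0.5"

```text
time_s: 40.85
position: [0.3615, -0.3243, 0.1631]
eef_rot: [0.541, -0.456, 0.541, 0.455]
contact_force: [0.4, -1.4, 0.4]
grip_width: 0.0638
```

Run:
```python
from eye import *
to(358.3,-321.4,129,80.5)
```

```text
t 40.9 tcp [ 361.5 -324.3  201.1] jaw 80.3 w 63.8 q6 -2.38 -> d [ -3.2   2.9 -72.1] turn 0.004 F [ 0.4 -1.4  0.4]
```

Request:
servo_tool:
  commands: "-3 3 -30 0 0.5; 0 0 -30 0 0.5; 0 0 -9 0 0.5; 0 0 0 0 0.5; 0 0 0 0 0.5; 0 0 0 0 -1; 0 0 0 0 -1; 0 0 0 0 -1"

```text
time_s: 41.65
position: [0.3588, -0.3215, 0.095]
eef_rot: [0.54, -0.457, 0.54, 0.455]
contact_force: [0.7, 1.8, 6.1]
grip_width: 0.0386
```

Request:
servo_tool:
  commands: "0 0 0 0 -1; 0 0 0 0 -1"

```text
time_s: 41.85
position: [0.3588, -0.3215, 0.0949]
eef_rot: [0.54, -0.457, 0.54, 0.455]
contact_force: [0.2, 1.5, 6.2]
grip_width: 0.0383
```

Request:
servo_tool:
  commands: "0 0 10 0 -1; 0 0 30 0 -1; 0 0 40 0 -1; 0 0 35 0 -1; 0 0 0 0 -1; 0 0 0 0 -1"

```text
time_s: 42.45
position: [0.3579, -0.3206, 0.2087]
eef_rot: [0.54, -0.457, 0.54, 0.456]
contact_force: [-0.4, 0.8, -5.7]
grip_width: 0.0386
```

Run:
```python
from eye import *
to(463,-367,241,15.4); s,p,a=st(); look("f"); 
sp=.476*sx+.349*sy; print(sp)
```

```text
t 42.5 tcp [ 357.9 -320.6  246.7] jaw 80.3 w 38.6 q6 -2.38 -> d [105.1 -46.4  -5.7] turn -1.133 F [-0.4  0.8 -5.7]
[ 0.46287401 -0.36623033]
```

View pics/fscenec.png

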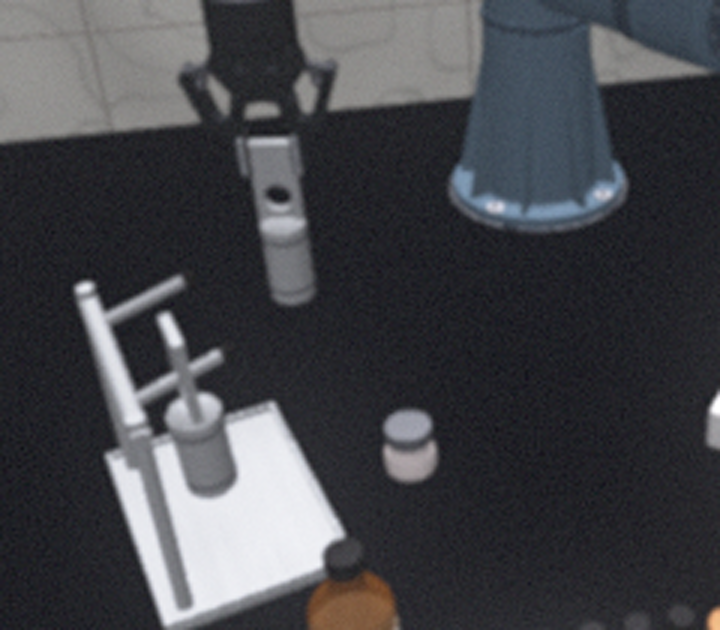

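Request:
servo_tool:
  commands: "13 -5 0 -0.142 -1; 13 -5 0 -0.142 -1; 13 -5 0 -0.142 -1; 13 -5 0 -0.142 -1; 13 -5 0 -0.142 -1; 13 -5 0 -0.142 -1; 13 -6 0 -0.142 -1; 13 -6 0 -0.14 -1"

```text
time_s: 43.35
position: [0.4614, -0.3616, 0.2053]
eef_rot: [0.7, -0.091, 0.702, 0.094]
contact_force: [0.1, -0.2, -3.9]
grip_width: 0.0385
```

Request:
servo_tool:
  commands: "0 0 0 0 -1; 0 0 0 0 -1; 0 0 0 0 -1"

```text
time_s: 43.65
position: [0.4609, -0.3618, 0.2069]
eef_rot: [0.7, -0.095, 0.701, 0.096]
contact_force: [0.4, 0.6, -3.6]
grip_width: 0.0388
```

Run:
```python
from eye import *
look("g"); to(463,-366,246,15.4); s,p,a=st(); print(p[:2]@sx,p[:2]@sy)
body("g",p[2]/1000-.133,p[:2]/1000)
```

```text
t 43.8 tcp [ 461.2 -362.2  245.7] jaw 15.4 w 38.6 q6 -1.14 -> d [ 1.8 -3.8  0.3] turn -0.0 F [-0.5  0.6 -3.4]
471.6421154990935 348.48991977729895
body n 279 centre [ 0.4621 -0.3616] s 0.4713 0.3495 rms 0.0013
zmin 0.11259089764538473
```

View pics/gscenec.png

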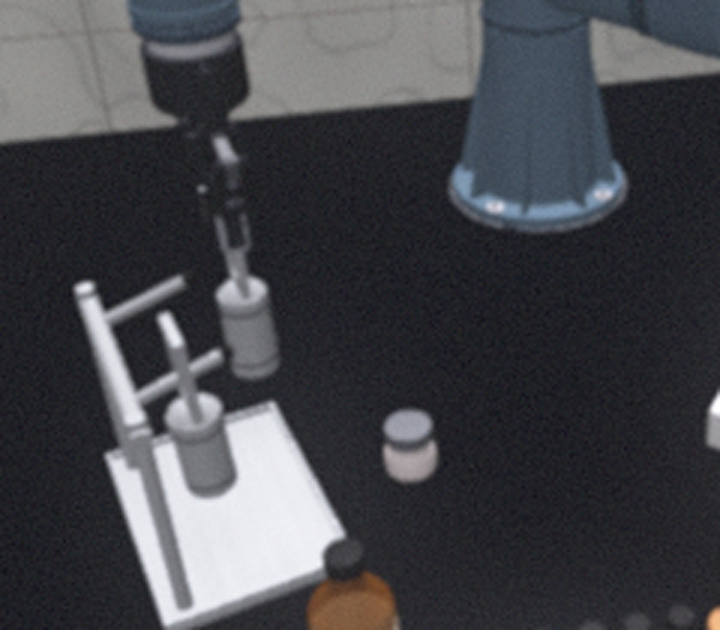

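Request:
servo_tool:
  commands: "1 0 0 0 -1; 2 -7 -2 0 -1; 2 -7 -2 0 -1; 2 -7 -2 0 -1; 2 -7 -2 0 -1; 2 -7 -2 0 -1; 0 0 0 0 -1; 0 0 0 0 -1"

```text
time_s: 44.55
position: [0.4727, -0.3975, 0.1977]
eef_rot: [0.701, -0.094, 0.701, 0.095]
contact_force: [0.3, 0.1, -3.7]
grip_width: 0.0388
```

Run:
```python
from eye import *
look("i"); s,p,a=st(); print(p,p[:2]@sx,p[:2]@sy,s["contact_force"])
body("i",p[2]/1000-.133,p[:2]/1000)
```

```text
[ 472.87567275 -397.28994295  236.03164141] 508.6004358586492 350.3944881068056 [ 0.02745703  0.03064969 -4.13353298]
body n 206 centre [ 0.4743 -0.3974] s 0.5091 0.3517 rms 0.0014
zmin 0.10398202784551894
```

Request:
servo_tool:
  commands: "2 -7 -2 0 -1; 2 -7 -2 0 -1; 2 -7 -2 0 -1; 2 -7 -2 0 -1; 2 -7 -2 0 -1; 0 -2 0 0 -1; 0 0 0 0 -1; 0 0 0 0 -1"

```text
time_s: 45.45
position: [0.4828, -0.4345, 0.1878]
eef_rot: [0.701, -0.094, 0.701, 0.095]
contact_force: [-0.5, 0.2, -3.1]
grip_width: 0.0387
```

Run:
```python
from eye import *
look("j"); s,p,a=st(); print(p,p[:2]@sx,p[:2]@sy,s["contact_force"])
```

```text
[ 482.84735226 -434.28224238  225.9730526 ] 546.9125822214863 350.18460708183034 [-0.67842229  0.15071265 -4.19327325]
```

View pics/jscenec.png

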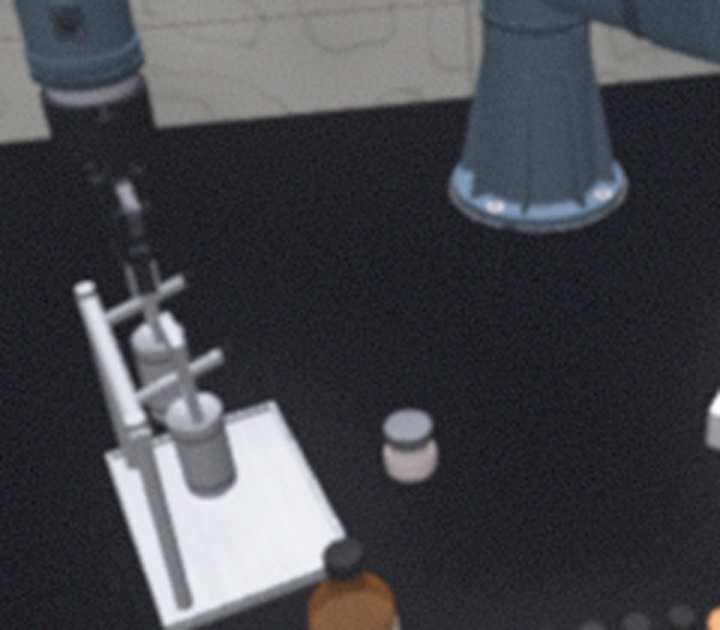

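Peg 1 now passes through the second eye. I lower and release.

Request:
servo_tool:
  commands: "0 0 -2 0 -1; 0 0 -2 0 -1; 0 0 0 0 -1; 0 0 0 0 -1"

```text
time_s: 45.95
position: [0.4832, -0.4349, 0.1869]
eef_rot: [0.701, -0.095, 0.7, 0.094]
contact_force: [-3.5, 2.7, 8.6]
grip_width: 0.0385
```

Request:
servo_tool:
  commands: "0 0 -1 0 -1; 0 0 -1 0 -1; 0 0 0 0 -1; 0 0 0 0 -1"

```text
time_s: 46.35
position: [0.4833, -0.4351, 0.1867]
eef_rot: [0.701, -0.096, 0.7, 0.093]
contact_force: [-6.5, 5.4, 16.2]
grip_width: 0.0384
```

Request:
servo_tool:
  commands: "0 0 2 0 -0.1; 0 0 0 0 0.1; 0 0 0 0 0.2; 0 0 0 0 0.2; 0 0 0 0 0.2; 0 0 0 0 0.2; 0 0 10 0 0.2; 0 0 25 0 0.2"

```text
time_s: 47.15
position: [0.4818, -0.4332, 0.217]
eef_rot: [0.7, -0.093, 0.702, 0.096]
contact_force: [0.4, -0.4, 0.6]
grip_width: 0.0515
```

Request:
servo_tool:
  commands: "0 0 35 0 0.2; 0 0 20 0 0.2; -20 40 10 0.15 0; -10 48 0 0.15 0; 0 49 0 0.15 0; 0 49 0 0.15 0; 0 49 0 0.15 0; 0 49 0 0.15 0"

```text
time_s: 47.95
position: [0.4527, -0.1489, 0.285]
eef_rot: [0.589, -0.392, 0.589, 0.391]
contact_force: [0.7, 0.1, 0.5]
grip_width: 0.0429
```

Request:
servo_tool:
  commands: "0 49 0 0.15 0; 0 49 0 0.15 0; 0 49 0 0.15 0; 0 49 0 0.15 0; 0 49 0 0.15 0; 0 0 0 0.15 0; 0 0 0 0.15 0; 0 0 0 0.15 0"

```text
time_s: 48.75
position: [0.4529, 0.0953, 0.285]
eef_rot: [-0.264, 0.656, -0.264, -0.656]
contact_force: [0.7, -0.4, 1.4]
grip_width: 0.0426
```

Run:
```python
from eye import *
from rack import rack
look("k"); rack("scene",np.load("kscene.npz")["d"]); rack("top",np.load("ktop.npz")["d"])
to(448,173.6,68,140.9)
```

```text
scene groove -0.124 n 444 x range [-0.0701  0.0577] y mean -0.1308 slope 0.006 top z 0.109 zslope -0.004
scene groove -0.062 n 409 x range [-0.0652  0.0626] y mean -0.0687 slope 0.003 top z 0.1085 zslope -0.001
scene groove 0 n 367 x range [-0.063   0.0642] y mean -0.0068 slope 0.005 top z 0.1085 zslope 0.001
scene groove 0.062 n 340 x range [-0.0657  0.062 ] y mean 0.0547 slope 0.01 top z 0.1088 zslope -0.001
scene groove 0.124 n 301 x range [-0.0643  0.0635] y mean 0.1169 slope 0.01 top z 0.1083 zslope -0.001
top groove -0.124 n 313 x range [-0.0588  0.0583] y mean -0.1226 slope 0.034 top z 0.1134 zslope -0.01
top groove -0.062 n 82 x range [0.0204 0.0633] y mean -0.0649 slope 0.288 top z 0.112 zslope 0.121
top groove 0 n 41 x range [0.0455 0.0659] y mean 0.0052 slope -0.674 top z 0.1114 zslope 0.004
top groove 0.062 n 185 x range [-0.067   0.0628] y mean 0.0632 slope 0.043 top z 0.113 zslope 0.025
top groove 0.124 n 299 x range [-0.044  0.063] y mean 0.1253 slope -0.033 top z 0.1123 zslope -0.003
t 48.9 tcp [453.   94.7 322.9] jaw 135.8 w 42.8 q6 -2.42 -> d [  -5.    78.9 -254.9] turn 0.089 F [ 0.6  0.4 -0.2]
```

View pics/kscenec.png

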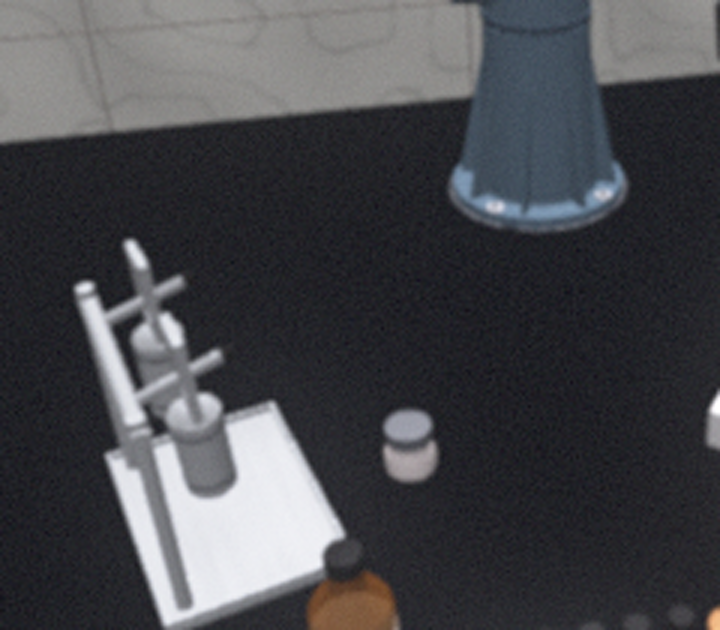

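View pics/ktopc.png

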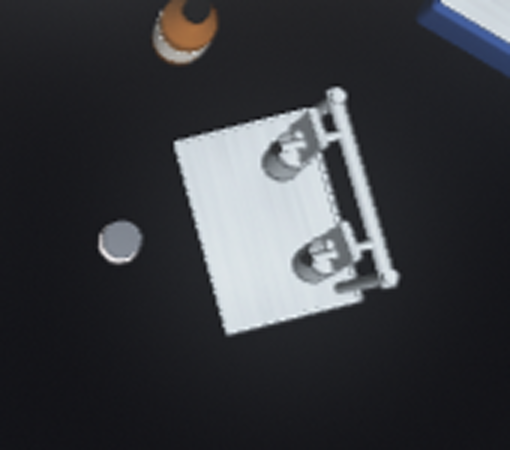

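Both samplers hang free and all five tubes still read as seated. Now the knob.

Request:
servo_tool:
  commands: "-2 40 -45 0.09 0; -3 39 -45 0 0; 0 0 -45 0 0; 0 0 -45 0 0; 0 0 -20 0 0; 0 0 0 0 0; 0 0 0 0 0"
  force: 40

```text
time_s: 49.55
position: [0.4494, 0.1603, 0.0999]
eef_rot: [-0.238, 0.666, -0.238, -0.666]
contact_force: [-0.1, -0.3, 0.7]
grip_width: 0.0429
```

Run:
```python
from eye import *
to(448,173.6,69,140.9)
im,d=cap("scene","m"); cv2.imwrite("pics/mc.png",cv2.resize(im[140:280,310:450,::-1],None,fx=4,fy=4,interpolation=cv2.INTER_CUBIC))
```

```text
t 49.5 tcp [449.4 160.3 137.9] jaw 140.7 w 42.9 q6 -2.36 -> d [ -1.4  13.3 -68.9] turn 0.004 F [-0.1 -0.3  0.7]
```

View pics/mc.png

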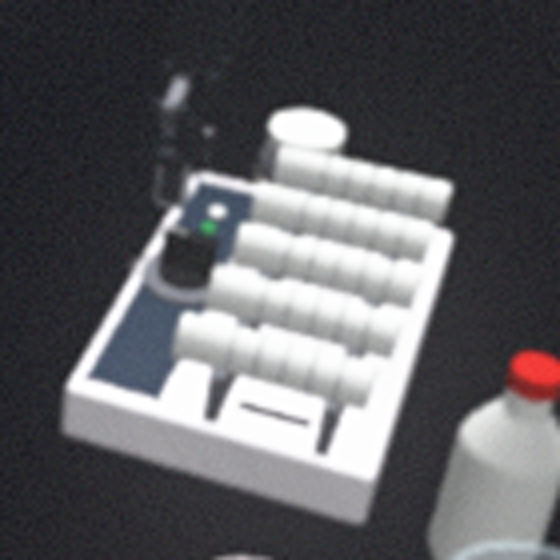

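Request:
servo_tool:
  commands: "-1 13 0 0 0; 0 0 0 0 0; 0 0 -25 0 0; 0 0 -25 0 0; 0 0 -14 0 0; 0 0 -4 0 0; 0 0 0 0 0; 0 0 0 0 0"

```text
time_s: 50.4
position: [0.4487, 0.1736, 0.0321]
eef_rot: [-0.237, 0.667, -0.237, -0.666]
contact_force: [0.1, -0.8, 0.1]
grip_width: 0.0425
```

Run:
```python
from eye import *
to(448,173.6,69,140.9)
```

```text
t 50.4 tcp [448.7 173.6  70.1] jaw 140.8 w 42.5 q6 -2.34 -> d [-0.7 -0.  -1.1] turn 0.001 F [ 0.1 -0.8  0.1]
```

Request:
servo_tool:
  commands: "0 0 0 0 -1; 0 0 0 0 -1; 0 0 0 0 -1; 0 0 0 0 -1; 0 0 0 0 -1"

```text
time_s: 50.9
position: [0.4451, 0.1757, 0.032]
eef_rot: [0.238, -0.664, 0.236, 0.668]
contact_force: [-13.1, 9.5, 16.2]
grip_width: 0.0134
```

Request:
servo_tool:
  commands: "0 0 0 -0.12 -1; 0 0 0 -0.12 -1; 0 0 0 -0.12 -1; 0 0 0 -0.12 -1; 0 0 0 -0.12 -1; 0 0 0 -0.12 -1; 0 0 0 0 -1"

```text
time_s: 51.6
position: [0.4447, 0.1763, 0.032]
eef_rot: [0.457, -0.537, 0.457, 0.542]
contact_force: [-15.4, 12.8, 16.8]
grip_width: 0.0129
```

Run:
```python
from eye import *
to(448,173.6,69,60.7); print(ctrl.sense()["wrist_torque"])
```

```text
t 51.6 tcp [444.7 176.3  70. ] jaw 99.4 w 12.9 q6 -1.61 -> d [ 3.3 -2.7 -1. ] turn -0.675 F [-15.4  12.8  16.8]
[ 1.99667403  2.30850676 -0.05201373]
```

Request:
servo_tool:
  commands: "-3 2.5 2 0 -1; 0 0 0 0 -1; 0 0 0 0 -1"

```text
time_s: 51.9
position: [0.4445, 0.1764, 0.0322]
eef_rot: [0.457, -0.54, 0.456, 0.54]
contact_force: [4.0, 2.3, -12.9]
grip_width: 0.0131
```

Request:
servo_tool:
  commands: "0 0 0 -0.12 -1; 0 0 0 -0.12 -1; 0 0 0 -0.12 -1; 0 0 0 -0.12 -1; 0 0 0 -0.12 -1; 0 0 0 0 -1; 0 0 0 0 -1"

```text
time_s: 52.6
position: [0.4446, 0.177, 0.0322]
eef_rot: [0.596, -0.38, 0.595, 0.381]
contact_force: [4.2, 7.0, -13.5]
grip_width: 0.0134
```

Run:
```python
from eye import *
to(448,173.6,69,60.7); print(ctrl.sense()["wrist_torque"])
```

```text
t 52.6 tcp [444.6 177.   70.2] jaw 65.2 w 13.4 q6 -1.01 -> d [ 3.4 -3.4 -1.2] turn -0.078 F [  4.2   7.  -13.5]
[ 1.08247721 -0.67301644 -0.05594947]
```

Request:
servo_tool:
  commands: "0 0 -1 -0.08 -1; 0 0 0 -0.06 -1; 0 0 0 -0.06 -1; 0 0 0 0 -1; 0 0 0 0 -1"

```text
time_s: 53.1
position: [0.4434, 0.1776, 0.0323]
eef_rot: [0.63, -0.319, 0.631, 0.321]
contact_force: [-5.2, 9.1, 3.7]
grip_width: 0.0133
```

Run:
```python
from eye import *
to(448,173.6,69,60.7); print(ctrl.sense()["wrist_torque"])
```

```text
t 53.1 tcp [443.4 177.6  70.3] jaw 53.9 w 13.3 q6 -0.81 -> d [ 4.6 -4.  -1.3] turn 0.119 F [-5.2  9.1  3.7]
[1.44879386 0.97692249 0.92136316]
```

The moment about z has risen to 0.92 N m, so the knob is at its stop. I release it.

Request:
servo_tool:
  commands: "0 0 0 0 -0.4; 0 0 0 0 -0.4; 0 0 0 0 -0.4; 0 0 10 0 -0.4; 0 0 20 0 -0.4; 0 0 40 0 -0.4; 0 0 40 0 -0.4; -10 -30 30 0 -0.4"

```text
time_s: 53.9
position: [0.4364, 0.1471, 0.1757]
eef_rot: [0.632, -0.321, 0.629, 0.32]
contact_force: [0.6, -1.0, 0.3]
grip_width: 0.0259
```

Request:
servo_tool:
  commands: "0 -49 0 0 0; 0 -49 0 0 0; 0 -49 0 0 0; 0 -49 0 0 0; 0 0 0 0 0; 0 0 0 0 0; 0 0 0 0 0; 0 0 0 0 0"

```text
time_s: 54.7
position: [0.4347, -0.0487, 0.1721]
eef_rot: [0.63, -0.32, 0.63, 0.32]
contact_force: [0.3, -0.6, 0.5]
grip_width: 0.0428
```

Run:
```python
from eye import *
from rack import rack
for n in("top","scene"):
    im,d=cap(n,"z"+n); rack(n,d)
    sl=(slice(130,310),slice(130,450)) if n=="top" else (slice(110,310),slice(100,450))
    cv2.imwrite(f"pics/z{n}c.png",cv2.resize(im[sl][:,:,::-1],None,fx=2.28,fy=2.28,interpolation=cv2.INTER_CUBIC))
    W=cloud(n,d); z=W[...,2]
    m=(z>.086)&(z<.099)&(np.hypot(W[...,0]-.446,W[...,1]-.175)<.03); b=W[m]
    r=cv2.minAreaRect((b[:,:2]*1000).astype(np.float32)); print("knob",n,m.sum(),np.round(r[0],1),np.round(r[1],1),r[2])
    if n=="scene": cv2.imwrite("pics/zk.png",cv2.resize(im[140:280,310:450,::-1],None,fx=4,fy=4,interpolation=cv2.INTER_CUBIC))
to(0,0,0,0)
```

```text
top groove -0.124 n 378 x range [-0.0708  0.0569] y mean -0.1221 slope 0.005 top z 0.1128 zslope -0.002
top groove -0.062 n 381 x range [-0.0659  0.0631] y mean -0.0601 slope 0.002 top z 0.1127 zslope -0.002
top groove 0 n 388 x range [-0.0639  0.0644] y mean 0.0012 slope 0.008 top z 0.1127 zslope 0.007
top groove 0.062 n 386 x range [-0.0667  0.062 ] y mean 0.063 slope 0.003 top z 0.1125 zslope 0.002
top groove 0.124 n 390 x range [-0.0642  0.0634] y mean 0.1247 slope 0.004 top z 0.1128 zslope 0.006
knob top 49 [447.1 174.6] [14.9 41.2] 59.864688873291016
scene groove -0.124 n 438 x range [-0.0704  0.0578] y mean -0.1305 slope 0.005 top z 0.1087 zslope -0.001
scene groove -0.062 n 409 x range [-0.0648  0.0627] y mean -0.0688 slope 0.003 top z 0.1086 zslope -0.006
scene groove 0 n 370 x range [-0.063   0.0642] y mean -0.0071 slope -0.002 top z 0.1086 zslope -0.005
scene groove 0.062 n 334 x range [-0.0661  0.062 ] y mean 0.0549 slope 0.006 top z 0.1088 zslope -0.002
scene groove 0.124 n 302 x range [-0.0638  0.0638] y mean 0.1167 slope 0.007 top z 0.1084 zslope -0.003
knob scene 39 [451.2 172. ] [13.5 38. ] 59.75347137451172
t 54.8 tcp [434.7 -48.8 210. ] jaw 53.9 w 42.9 q6 -1.33 -> d [-434.7   48.8 -210. ] turn -0.941 F [0.6 0.4 0.5]
```

View pics/ztopc.png

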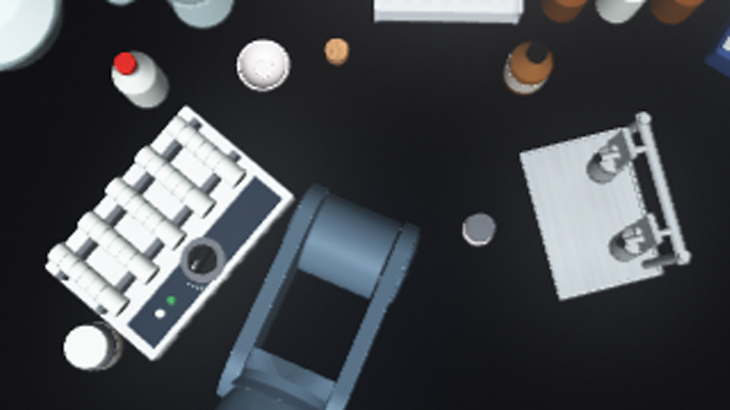

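View pics/zscenec.png

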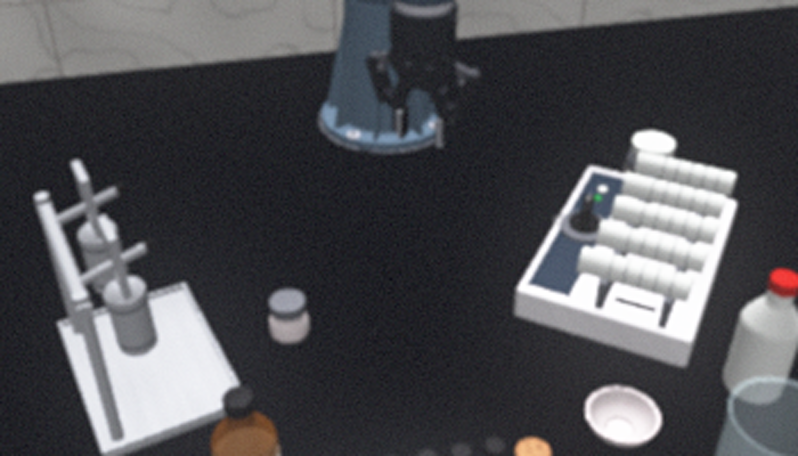

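View pics/zk.png

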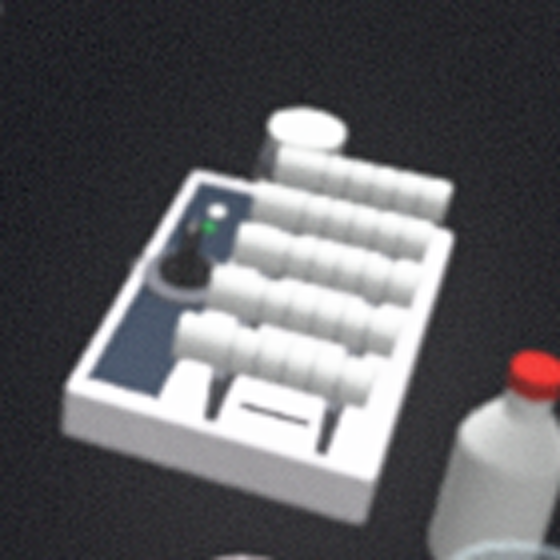

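Final pictures: five tubes lie in the grooves, and both samplers hang at top-crop (607,160) and (632,240). The knob bar lies at −30°, about 81° (1.41 rad) from its start, so it is at the stop. The bystanders have not moved.

```bash
python3 -c "
from cell import ctrl
print(ctrl.sign_off())"
```

```text
the job is handed in; nothing more can be done
None
```

The job is done and handed in at about 55 s. All five tubes lie one to a V-groove, both samplers hang by their eyes, one on each peg, and the timer knob was turned clockwise to its stop after the last tube was in.

- **Tubes:** Both cameras show all five seated and parallel to the grooves (tops at about 109–113 mm; about 111 mm expected). They are centred to within about 2 mm, except the one at y = −124 mm, which sits about 6–7 mm towards −x. I left that one as "about centred".
- **Samplers:** Sampler 1 is on peg 2 and sampler 2 on peg 1. The pictures show each peg through its eye and both still hanging after release.
- **Knob:** It turned about 81° (1.41 rad) by camera, and the wrist moment rose to about 0.9 N m at the stop. My first grip was about 4.5 mm off its axis, which gave side forces of about 20 N until I corrected it.
- **Bystanders:** None looked moved in the last pictures.

**TCP height reading:** The reported TCP height did not agree with the interface text. The real fingertips were about 38 mm higher than the state said, which the camera and a 10 N touch on the bench both confirmed. My first tube grasp closed on air because of this. I used the corrected height for everything after that.

**Camera differences:** The two cameras disagreed with each other by 3–4 mm, up to 8 mm across the grooves for the seated tubes, partly because they see different sides. I averaged them or compared within one view.

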